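# Set up the bench work light on its kickstand

## Robot

A 6-joint arm with a two-finger parallel gripper is mounted at the origin on the work surface. World frame = base frame: x ahead of the robot, y to its left, z up, the work surface at z = 0. Lengths are in m, angles in rad, forces in N, time in s.
With the tool pointing down it reaches from about 0.35 to 0.775 m from the base axis. Payload 5.5 kg.
Tool frame: the origin (TCP) lies at the very end of the fingers, on their centre line; the grasp point (between the pads) lies 19 mm behind it; x points along the fingers, y is the direction in which the jaws open and shut, and the axes are right-handed (so a half turn about x gives the same grasp; the last joint's range is limited). The gripper opens to 85 mm and grips with 20 to 120 N. Pads are 22 mm wide; open, the fingers measure 114 mm over their backs; the gripper's body (76 mm by 85 mm) begins 54 mm behind the grasp point. The pads swing forward as they close: fully open they stand 13 mm farther back than shut.
Start: joints at [-1.36, 0.313, 0.046, 1.304, 0, 1.431], TCP at [0.198, -0.54, 0.231] pointing down, gripper open.
Joint ranges: [-2.76, 2.76], [-0.86, 1.69], [-1.03, 1.26], [-2.2, 2.34], [-1.47, 1.5], [-3.14, 3.14]. Speed limits (rad/s): [2.57, 2.57, 3.14, 3.14, 3.14, 3.14].

## Interface

Orientations are given as a unit quaternion [w, x, y, z].
In Python, from workcell import env gives the robot as it stands.
- The arm moves only by the tool drive_tool, never from a script. Its argument "plan" is a list that holds one entry, the list of rows, each a list of 7 numbers: the shift along the tool's x, y, z in cm, then the turn, a rotation vector about the tool's x, y, z in degrees, then the opening, from 0 (shut) to 1 (fully open). In form: [[[tx, ty, tz, wx, wy, wz, fingers], ...]]. A call has exactly 5 rows; each row shifts and turns the commanded pose from where the row before left it, along the tool's axes as they then stand; what a row does not reach is not made up. A row lasts 1/12 s, in which the tool goes at most 41.7 mm and 7.16 degrees, less where a joint would pass 70% of its speed; a pose out of reach is approached as far as the arm can. A call with a gripper value outside its range is refused whole. The fingers move at their own pace and stop on an object; "squeeze" is the grip in N (left out, the last holds). Time passes only in rows, so rows that do not move let the fingers close, or fill a call up. It gives the time, the measured TCP pose, the force and the opening at its end, in the units of the state.
- env.get_state(): the state, without advancing time (a new reading comes with each control period).
- env.read_camera(name): name is "scene" or "top"; returns the picture (384x512x3 uint8, red, green, blue); there is no depth.
- env.camera_model(name): a dict with "camera_matrix" (3x3 intrinsics, pixels), "k1" (the pictures are not rectified: a ray, as slopes to the right and down, at radius r is drawn at 1 + k1 r^2 times it, then the intrinsics apply), "camera_from_world" (4x4, takes a point from world to camera coordinates). Camera axes: x right, y down, z forward; pixel columns grow to the right and rows downward; lengths in m; the calibration is good to about 2 mm. A picture is of the moment at which its call begins. camera_model takes no time and is no camera call.
- env.hand_in(): hands the job in, once; it reports no verdict.
The state is a dict: "clock": time; "joint_pos": joint angles; "qvel": joint speeds; "tau": joint torques, N m; "tcp_pos": TCP position; "orientation": TCP orientation; "wrist_force": force on the tool from outside, world axes, zero at the start; "ft_torque": the same for the moment, N m; "finger_gap": finger opening in m.
Only numpy, scipy, OpenCV 4.12 (cv2) and the standard library are available. Lean on these libraries where they do the work, as an engineer would, in place of code of your own. Each camera call takes 0.05 s, during which the arm holds its last target.

## Task

The work light is lying on its face on the repair bench. Turn the switch knob on its back clockwise past its click to the other stop, flip the spring-loaded kickstand leg over centre until it rests on its far stop, then stand the light upright on its two front feet and the leg. Finish with a firm grip on the sleeved carry handle, still holding the light upright so that it cannot tip while I plug it in; never let it fall, and leave the other things on the bench where they are.

Things in the scene. Friction and masses are not known exactly. Their poses are not given: they have to be found in the camera images.
- light: LED work light, 0.9 kg, 282 x 240 mm: dark 18 mm tube frame round a lamp head, lying on its lens at the start. Origin on the lens-side face in the frame's middle; x along the side tubes from feet to handle (up when it stands), z out of the back (up while it lies), y across. Side tubes at y +-110, axis z 40. Standing, with leg down, it reaches back to z 180. It tips forward beyond 13 degrees
- lamp_head (a point): middle of the back face of the die-cast lamp head, 150 (x) x 180 (y) x 48 mm: x -20, y 0, z 48 of the light (head spans x -95 to 55; cooling ribs to z 54). Between the head and the handle rail the frame is an open window, x 55 to 125
- handle_mid (a point): middle of the rubber sleeve on the top rail: sleeve 26 mm thick, 130 mm long, along the light's y; at x 140, y 0, z 40 of the light. The sleeve is round, so it can turn between gripper fingers while the light is raised
- foot_a (a point): underside (as the light stands) of the rubber toe at the light's +y side: x -142, y 110, z 22 mm of the light; at height 0 when standing. The toe's front end is round (radius 11, centre x -131, z 11): the light rolls on it when the handle is raised
- foot_b (a point): underside (as the light stands) of the toe at the light's -y side: x -142, y -110, z 22 of the light; at height 0 when standing
- leg_hub (a point): centre of the leg's pivot hub on the back: x -30, y 0, z 70 of the light. The pivot axis lies in the light's x-z plane, tilted 22.5 degrees from the light's z towards the handle
- leg_foot (a point): centre of the round rubber foot (20 mm thick) at the leg's free end, 144 mm from the hub; the leg is a 14 mm steel rod. Folded, it lies along the light's +x with the end in the window; its foot is 10 mm above the bench when the light stands on it
- leg (a joint): leg angle, rad, about the canted axis, as a bicycle kickstand. 0: folded, pointing to the handle at z 70. As it grows the leg swings over the light's -y side, rising from the back, and ends on its stop at 3.28, pointing to the feet and out of the back at 45 degrees. The over-centre spring (0.16 N m at the stops) returns it to 0 below 1.64 and throws it to 3.28 above
- switch_grip (a point): on the axis of the rotary switch knob, 14 mm below its top: x 15, y 62, z 78 of the light. Black knob with an 11 mm wide, 36 mm long, 32 mm high bar grip (z 60 to 92) on a 40 mm disc; the axis is the light's z; at the start the bar lies along the light's y
- switch (a joint): switch angle, rad: 0 off, grows clockwise as seen looking at the back, 1.2 on. A detent (0.1 N m at the stops) pulls it back below 0.6 and clicks it over to 1.2 above that
- screwdriver: bystander: screwdriver, 200 mm, lying beyond the handle; origin under its middle
- pliers: bystander: pliers, 155 mm, 16 mm high, lying; origin under the rivet
- drip_pan: bystander: round brass drip pan, 72 mm across, 24 mm high; origin under its middle
- finial: bystander: turned brass finial, 40 mm across, 66 mm high, standing; origin under its middle
- tape_measure: bystander: tape measure, 70 x 62 x 36 mm; origin under its middle
- nut_jar: bystander: glass jar, 76 mm across, 100 mm high; origin under its middle
- spray_can: bystander: spray can, 60 mm across, 190 mm high; origin under its middle
- handle: the handle's rubber sleeve (see handle_mid); origin at its middle, axes as the light's

How it is judged:
On the way, in this order (a step that is already met when the one before it is completed fails the run):
1. the switch has clicked over to on and the leg has been flipped over centre to its far stop (value of joint switch above 1 rad and value of joint leg above 3.1 rad), for 0.2 s.
2. the light stands upright on its feet and leg (angle between light's own x axis and vertical below 0.1 rad and value of joint leg above 3.1 rad and height (world z) of each of foot_a, foot_b below 0.006 m and height (world z) of leg_foot below 0.016 m), for 0.2 s.
At the end, for the whole second after the job is handed in: The light stands within 0.10 rad of upright, on the bench: both toes within 6 mm and the leg's foot within 6 mm of it, at rest; leg beyond 3.1 rad, switch beyond 1.0 rad; the fingers grip the sleeved handle with over 2 N and keep holding it (all of step 2 and value of joint switch above 1 rad and contact force between the fingers and handle above 2 N and linear speed of light below 0.03 m/s and angular speed of light below 0.2 rad/s); the arm keeps its last pose, push and grip.
It fails at once if the light falls over or is dropped (its middle moves faster than 0.8 m/s) (linear speed of light above 0.8 m/s).
It fails at once if another thing on the bench is shoved more than 30 mm or knocked over (distance of any of screwdriver, pliers, drip_pan, finial, tape_measure, nut_jar, spray_can from where it was at the start of the episode above 0.03 m or angle between any of finial, nut_jar, spray_can's own z axis and vertical above 0.5 rad).
It also fails if it takes over 72 s, if anything falls off the work surface, if the arm or the gripper's body presses on something with over 40 N, if the wrist force passes 120 N, or if a joint passes its speed limit or range.

## Working session

There is one attempt and no reset: what is moved stays moved. The work goes in short steps, Python scripts to look and compute and a tool call to move; the robot and the scene stay as the last step left them, time stands still between calls to the robot, and variables do not carry over. Pictures are saved under pics/ and viewed, and the job is handed in when it is done.

Besides the shell and the picture viewer there is one more tool, called after "Call:" as name(argument=value, ...) on one line, values as JSON. drive_tool: Moves the arm, as the interface text tells. Its arguments: {"type":"object","properties":{"plan":{"type":"array","items":{"type":"array","items":{"type":"array","items":{"type":"number"}}}},"squeeze":{"type":"number"}},"required":["plan"]}

```bash
ls -la; mkdir -p pics; python3 - <<'E'
from workcell import env
import cv2,numpy as np
print(env.get_state())
for n in("scene","top"):
    im=env.read_camera(n); cv2.imwrite(f"pics/{n}0.png",im[:,:,::-1])
    m=env.camera_model(n); print(n,m)
E
```

```text
total 12
drwxr-xr-x  3 agent agent 4096 Dec  6 10:53 .
drwxr-xr-x 23 root  root  4096 Dec  6 10:53 ..
drwxr-xr-x  2 agent agent 4096 Dec  6 10:53 pics
{'clock': 0.0, 'joint_pos': array([-1.35958284e+00,  3.13994825e-01,  4.49453152e-02,  1.30362293e+00,
        1.52169735e-06,  1.43121298e+00]), 'qvel': array([-2.66726291e-04, -5.02424679e-04, -2.82884082e-04,  7.07651788e-04,
        5.45439123e-04,  7.07851085e-05]), 'tau': array([ 2.36393746e-03, -4.80626321e+01,  2.98532599e+01,  1.95713982e-02,
        1.48966856e-04, -4.84803984e-07]), 'tcp_pos': array([ 0.19748317, -0.53945118,  0.2303983 ]), 'orientation': array([-0.1227275 , -0.69623419, -0.1240533 ,  0.69628061]), 'wrist_force': array([ 0.02868298,  0.49247111, -0.27285665]), 'ft_torque': array([-0.01184361,  0.03414432, -0.00416694]), 'finger_gap': 0.08560139209505646}
scene {'camera_matrix': array([[379.23158826,   0.        , 254.16817292],
       [  0.        , 379.23158826, 187.36213269],
       [  0.        ,   0.        ,   1.        ]]), 'k1': -0.07255866317485, 'camera_from_world': array([[ 0.87421954,  0.48536914, -0.01252988, -0.4778287 ],
       [ 0.26106553, -0.49166196, -0.83073059, -0.11110442],
       [-0.40937146,  0.72296979, -0.55653364,  1.37944177],
       [ 0.        ,  0.        ,  0.        ,  1.        ]])}
top {'camera_matrix': array([[389.92888894,   0.        , 254.44547094],
       [  0.        , 389.92888894, 189.16422899],
       [  0.        ,   0.        ,   1.        ]]), 'k1': -0.007432005701110012, 'camera_from_world': array([[ 1.10582609e-01, -9.93866487e-01,  9.45072398e-04,
        -8.41245619e-02],
       [-9.66376205e-01, -1.07745908e-01, -2.33469161e-01,
         5.66355043e-01],
       [ 2.32139002e-01,  2.49043333e-02, -9.72363748e-01,
         1.24589401e+00],
       [ 0.00000000e+00,  0.00000000e+00,  0.00000000e+00,
         1.00000000e+00]])}
```

View pics/scene0.png

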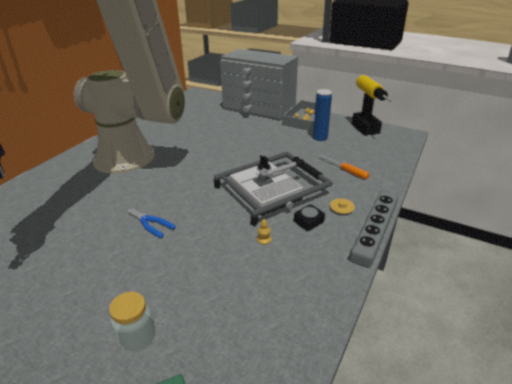

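View pics/top0.png

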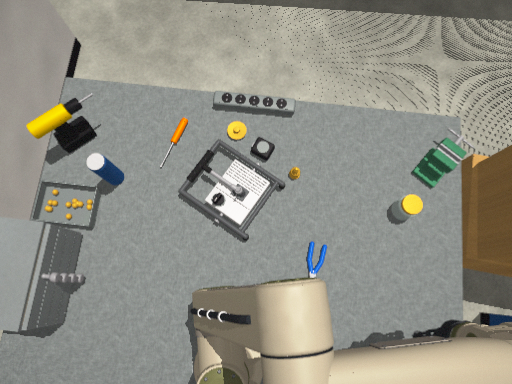

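```bash
cat > h.py <<'E'
import numpy as np,cv2
from workcell import env
from scipy.spatial.transform import Rotation as R
def ray(n,u,v):
    m=env.camera_model(n);K=m["camera_matrix"];k=m["k1"];T=m["camera_from_world"]
    d=np.array([(u-K[0,2])/K[0,0],(v-K[1,2])/K[1,1]]);s=d.copy()
    for _ in range(30): s=d/(1+k*(s@s))
    Rm=T[:3,:3];return -Rm.T@T[:3,3],Rm.T@np.array([s[0],s[1],1.])
def onz(n,u,v,z):
    o,d=ray(n,u,v);return o+d*(z-o[2])/d[2]
def proj(n,p):
    m=env.camera_model(n);K=m["camera_matrix"];T=m["camera_from_world"]
    c=T[:3,:3]@np.asarray(p)+T[:3,3];s=c[:2]/c[2];s=s*(1+m["k1"]*(s@s));return K[:2,:2]@s+K[:2,2]
def tri(u1,v1,u2,v2):
    a,d=ray("scene",u1,v1);b,e=ray("top",u2,v2)
    t=np.linalg.lstsq(np.c_[d,-e],b-a,rcond=None)[0];p,q=a+t[0]*d,b+t[1]*e
    return (p+q)/2,np.linalg.norm(p-q)
E
python3 - <<'E'
import cv2
a=cv2.imread("pics/top0.png")[130:250,165:310];cv2.imwrite("pics/topz.png",cv2.resize(a,None,fx=5,fy=5,interpolation=cv2.INTER_CUBIC))
a=cv2.imread("pics/scene0.png")[140:250,205:345];cv2.imwrite("pics/scenez.png",cv2.resize(a,None,fx=5,fy=5,interpolation=cv2.INTER_CUBIC))
E
```

```text
(no output)
```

View pics/topz.png

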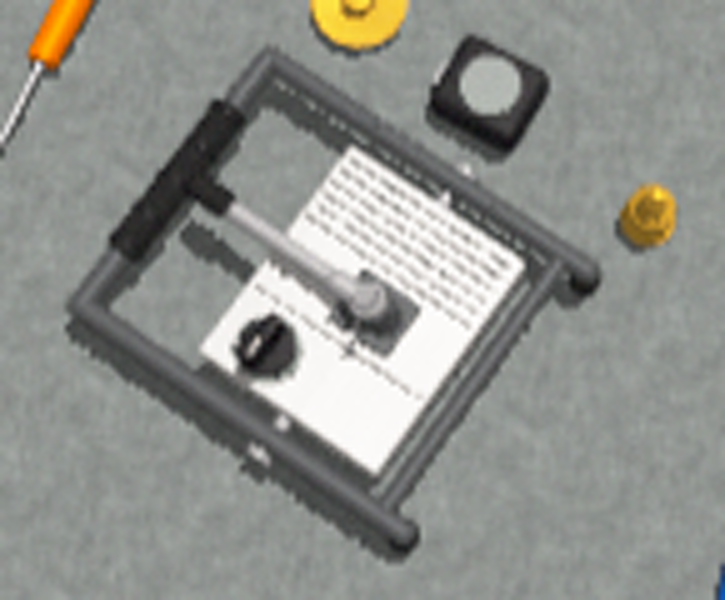

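View pics/scenez.png

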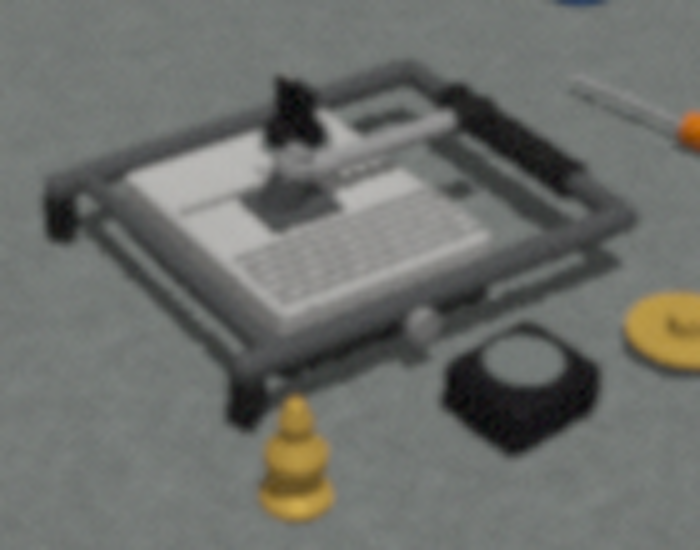

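```bash
python3 - <<'E'
from h import *
f=lambda p:((p[0]+.5)/5-.5+165,(p[1]+.5)/5-.5+130)
L=[(55,-90,50,350,148),(-95,-90,50,525,265),(-95,90,50,375,475),(55,90,50,203,350),(140,0,40,178,180),(140,110,40,85,305),(140,-110,40,268,62)]
P=np.array([onz("top",*f(l[3:]),l[2]/1000)[:2] for l in L]);Q=np.array([l[:2] for l in L])/1000.
q0,p0=Q.mean(0),P.mean(0);A=(Q-q0);B=P-p0
th=np.arctan2((A[:,0]*B[:,1]-A[:,1]*B[:,0]).sum(),(A*B).sum())
c,s=np.cos(th),np.sin(th);M=np.array([[c,-s],[s,c]]);t=p0-M@q0
print("yaw",th,np.degrees(th),"t",t);print(np.round(1000*(P-(Q@M.T+t)),1))
np.savez("pose.npz",th=th,t=t)
for n,q in dict(handle=(140,0,40),switch=(15,62,78),top=(15,62,92),hub=(-30,0,70),legfoot=(114,0,70),fa=(-142,110,22),fb=(-142,-110,22),head=(-20,0,48)).items():
    w=np.r_[M@np.array(q[:2])/1000+t,q[2]/1000]; print(n,w.round(4),np.hypot(*w[:2]).round(3),"scene px",proj("scene",w).round(1),"top",proj("top",w).round(1), "zoom",((proj("scene",w)-[205,140])*5+2).round(),((proj("top",w)-[165,130])*5+2).round())
for n,uv,z in [("driver a",(186,120),.01),("driver tip",(162,166),.005),("tape",(262,148),.036),("finial",(294,173),.05),("pan",(237,130),.024),("can",(96,163),.19),("jar",(411,205),.1),("pl1",(312,245),.01),("pl2",(313,272),.01)]:
    print(n,onz("top",*uv,z).round(3))
E
```

```text
yaw 1.0698209934097014 61.296227756868944 t [0.57299702 0.05436173]
[[-3.3  0.6]
 [-1.3  2.7]
 [ 1.4  1.1]
 [ 1.1 -4.4]
 [ 1.5  0.1]
 [ 2.1 -2. ]
 [-1.6  2. ]]
handle [0.6402 0.1772 0.04  ] 0.664 scene px [306.  167.5] top [200.2 166. ] zoom [507. 139.] [178. 182.]
switch [0.5258 0.0973 0.078 ] 0.535 scene px [263.1 159.8] top [217.5 198.1] zoom [293. 101.] [265. 342.]
top [0.5258 0.0973 0.092 ] 0.535 scene px [263.1 155.9] top [217.1 197.2] zoom [293.  82.] [263. 338.]
hub [0.5586 0.028  0.07  ] 0.559 scene px [262.  174.9] top [239.5 191.3] zoom [287. 176.] [374. 309.]
legfoot [0.6277 0.1544 0.07  ] 0.646 scene px [300.1 161.6] top [205.1 167.6] zoom [478. 110.] [202. 190.]
fa [ 0.4083 -0.0174  0.022 ] 0.409 scene px [212.8 182.8] top [248. 239.] zoom [ 41. 216.] [417. 547.]
fb [ 0.6013 -0.123   0.022 ] 0.614 scene px [249.7 219.7] top [284.4 187.3] zoom [226. 401.] [599. 288.]
head [0.5634 0.0368 0.048 ] 0.565 scene px [264.7 180.1] top [237.3 191.1] zoom [301. 202.] [364. 308.]
driver a [0.818 0.259 0.01 ]
driver tip [0.635 0.319 0.005]
tape [ 0.731 -0.03   0.036]
finial [ 0.648 -0.15   0.05 ]
pan [0.794 0.067 0.024]
can [0.571 0.473 0.19 ]
jar [ 0.568 -0.534  0.1  ]
pl1 [ 0.413 -0.236  0.01 ]
pl2 [ 0.324 -0.246  0.01 ]
```

```bash
cat >> h.py <<'E'
import os
def LP():
    d=np.load("pose.npz");c,s=np.cos(d["th"]),np.sin(d["th"]);return np.array([[c,-s,0],[s,c,0],[0,0,1.]]),np.r_[d["t"],0.]
def L2W(q):
    M,t=LP();return M@np.asarray(q)/1000.+t
def pose():
    s=env.get_state();q=s["orientation"];return s["tcp_pos"],R.from_quat([q[1],q[2],q[3],q[0]]).as_matrix()
def go(P,Rt):
    p,Rc=pose();print("shift cm",(100*Rc.T@(np.asarray(P)-p)).round(2),"turn deg",np.degrees(R.from_matrix(Rc.T@Rt).as_rotvec()).round(1))
def down(ax): # tool down, jaw (tool y) along world dir ax
    y=np.asarray(ax,float);y=y/np.linalg.norm(y);x=np.array([0,0,-1.]);return np.c_[x,y,np.cross(x,y)]
E
python3 - <<'E'
from h import *
M,t=LP();p,Rc=pose();print(Rc.round(2))
for sg in (1,-1): go(L2W([15,62,150]),down(sg*M[:,0]))
E
```

```text
[[-0.    0.34 -0.94]
 [ 0.   -0.94 -0.34]
 [-1.   -0.   -0.  ]]
shift cm [  8.14 -48.51 -52.72] turn deg [-1.312e+02 -1.000e-01  0.000e+00]
shift cm [  8.14 -48.51 -52.72] turn deg [48.8  0.   0.1]
```

Call:
drive_tool(plan=[[[0,0,0,-6.5,0,0,1],[0,0,0,-6.5,0,0,1],[0,0,0,-6.5,0,0,1],[0,0,0,-6.5,0,0,1],[0,0,0,-6.5,0,0,1]]], squeeze=40)

```text
clock: 0.52
tcp_pos: [0.1975, -0.5397, 0.2308]
orientation: [0.315, 0.633, 0.315, -0.633]
wrist_force: [0.7, 0.4, 0.2]
finger_gap: 0.0857
```

```bash
python3 - <<'E'
from h import *
M,t=LP();print(env.get_state()["joint_pos"].round(3))
go(L2W([15,62,150]),down(M[:,0]))
E
```

```text
[-1.36   0.314  0.045  1.304  0.     0.858]
shift cm [  8.14 -12.21 -70.61] turn deg [-98.4  -0.1  -0. ]
```

Call:
drive_tool(plan=[[[0,0,0,-7,0,0,1],[0,0,0,-7,0,0,1],[0,0,0,-7,0,0,1],[0,0,0,-7,0,0,1],[0,0,0,-7,0,0,1]]])

```text
clock: 0.93
tcp_pos: [0.1975, -0.5397, 0.2308]
orientation: [0.491, 0.509, 0.491, -0.509]
wrist_force: [-0.7, 0.0, 0.6]
finger_gap: 0.0858
```

Call:
drive_tool(plan=[[[0,0,0,-7,0,0,1],[0,0,0,-7,0,0,1],[0,0,0,-7,0,0,1],[0,0,0,-7,0,0,1],[0,0,0,-7,0,0,1]]])

```text
clock: 1.35
tcp_pos: [0.1975, -0.5397, 0.2308]
orientation: [0.621, 0.338, 0.622, -0.337]
wrist_force: [-0.0, -0.5, 0.6]
finger_gap: 0.0854
```

Call:
drive_tool(plan=[[[0,0,0,-7,0,0,1],[0,0,0,-7,0,0,1],[0,0,0,-7,0,0,1],[0,0,0,-7,0,0,1],[0,0,0,-0.4,0,0,1]]])

```text
clock: 1.77
tcp_pos: [0.1975, -0.5397, 0.2308]
orientation: [0.685, 0.176, 0.685, -0.176]
wrist_force: [-0.7, 0.1, 0.4]
finger_gap: 0.0857
```

```bash
python3 - <<'E'
from h import *
M,t=LP();print(env.get_state()["joint_pos"].round(3),pose()[1].round(2))
go(L2W([15,62,150]),down(M[:,0]))
E
```

```text
[-1.36   0.314  0.045  1.304  0.    -0.857] [[-0.    0.48  0.88]
 [ 0.    0.88 -0.48]
 [-1.    0.   -0.  ]]
shift cm [ 8.14 71.63 -1.94] turn deg [-0.1 -0.  -0. ]
```

Call:
drive_tool(plan=[[[0,3.5,-0.1,0,0,0,1],[0,3.5,-0.1,0,0,0,1],[0,3.5,-0.1,0,0,0,1],[0,3.5,-0.1,0,0,0,1],[0,3.5,-0.1,0,0,0,1]]])

```text
clock: 2.18
tcp_pos: [0.2783, -0.3829, 0.2309]
orientation: [0.684, 0.179, 0.684, -0.178]
wrist_force: [0.9, -0.1, 0.0]
finger_gap: 0.0855
```

Call:
drive_tool(plan=[[[0,3.5,-0.1,0,0,0,1],[0,3.5,-0.1,0,0,0,1],[0,3.5,-0.1,0,0,0,1],[0,3.5,-0.1,0,0,0,1],[0,3.5,-0.1,0,0,0,1]]])

```text
clock: 2.6
tcp_pos: [0.3588, -0.2274, 0.2312]
orientation: [0.684, 0.178, 0.684, -0.178]
wrist_force: [0.2, -0.0, -0.6]
finger_gap: 0.0853
```

Call:
drive_tool(plan=[[[0,3.5,-0.1,0,0,0,1],[0,3.5,-0.1,0,0,0,1],[0,3.5,-0.1,0,0,0,1],[0,3.5,-0.1,0,0,0,1],[0,3.5,-0.1,0,0,0,1]]])

```text
clock: 3.02
tcp_pos: [0.4393, -0.0718, 0.2313]
orientation: [0.684, 0.178, 0.684, -0.178]
wrist_force: [0.9, -0.3, 0.3]
finger_gap: 0.0857
```

Call:
drive_tool(plan=[[[0,3.5,-0.1,0,0,0,1],[1,3.5,-0.1,0,0,0,0.6],[2,3.5,-0.1,0,0,0,0.6],[2,3.5,-0.1,0,0,0,0.6],[2,1.5,0,0,0,0,0.6]]])

```text
clock: 3.43
tcp_pos: [0.5122, 0.0673, 0.1605]
orientation: [0.685, 0.178, 0.684, -0.177]
wrist_force: [0.4, 0.5, 0.4]
finger_gap: 0.051
```

```bash
python3 - <<'E'
from h import *
M,t=LP();print(env.get_state()["joint_pos"].round(3))
go(L2W([15,62,66]),down(M[:,0]))
im=env.read_camera("top"); cv2.imwrite("pics/t1.png",im[:,:,::-1])
a=im[130:270,165:345,::-1];cv2.imwrite("pics/t1z.png",cv2.resize(a,None,fx=4,fy=4,interpolation=cv2.INTER_CUBIC))
im=env.read_camera("scene");a=im[110:250,185:345,::-1];cv2.imwrite("pics/s1z.png",cv2.resize(a,None,fx=4,fy=4,interpolation=cv2.INTER_CUBIC))
E
```

```text
[-2.500e-02  2.330e-01 -2.390e-01  1.097e+00  1.000e-03  4.810e-01]
shift cm [ 9.46  3.26 -0.27] turn deg [-0.3  0.1 -0.1]
```

View pics/t1z.png

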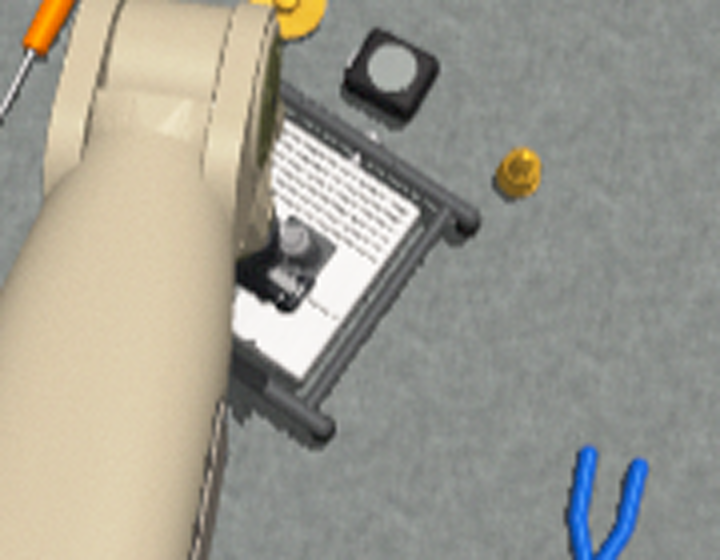

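View pics/s1z.png

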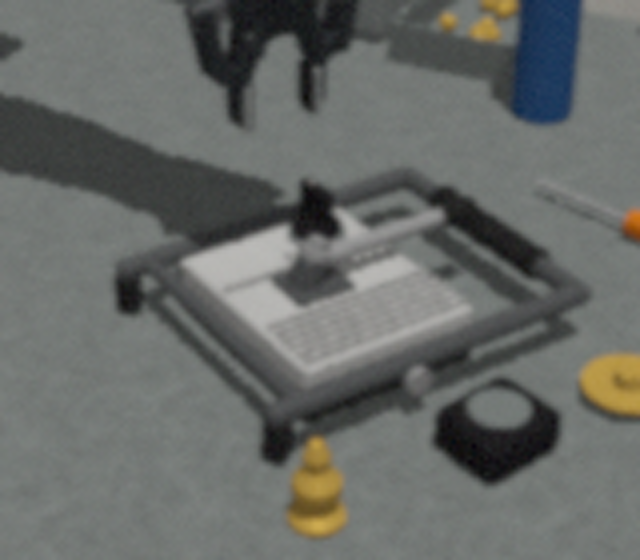

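Call:
drive_tool(plan=[[[1,3.25,-0.25,0,0,0,0.5],[2.2,0,0,0,0,0,0.5],[2.2,0,0,0,0,0,0.5],[2,0,0,0,0,0,0.5],[0,0,0,0,0,0,0.5]]])

```text
clock: 3.95
tcp_pos: [0.5213, 0.0926, 0.0844]
orientation: [0.682, 0.177, 0.686, -0.179]
wrist_force: [-0.8, 0.5, 0.1]
finger_gap: 0.0427
```

```bash
python3 - <<'E'
from h import *
M,t=LP();print(env.get_state()["joint_pos"].round(3))
go(L2W([15,62,66]),down(M[:,0]))
im=env.read_camera("scene");a=im[110:250,185:345,::-1];cv2.imwrite("pics/s2z.png",cv2.resize(a,None,fx=4,fy=4,interpolation=cv2.INTER_CUBIC))
E
```

```text
[ 0.024  0.323 -0.317  0.937 -0.     0.533]
shift cm [1.84 0.64 0.18] turn deg [-0.5 -0.3  0.2]
```

View pics/s2z.png

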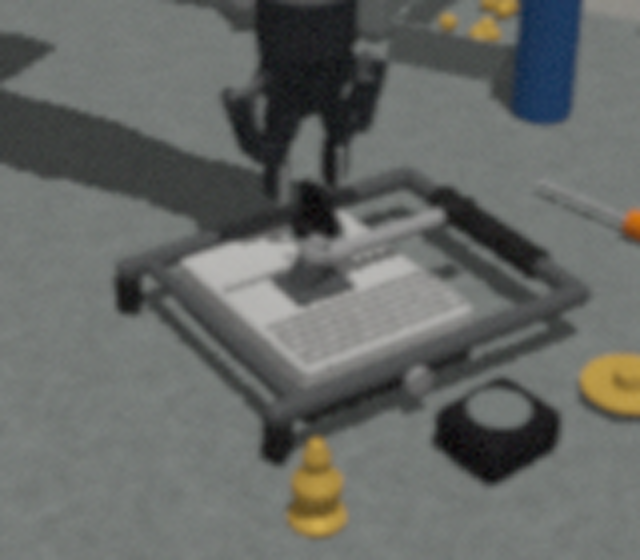

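Call:
drive_tool(plan=[[[0,0.65,0.2,0,0,0,0.5],[1,0,0,0,0,0,0.5],[0.8,0,0,0,0,0,0.5],[0,0,0,0,0,0,0.5],[0,0,0,0,0,0,0.5]]])

```text
clock: 4.42
tcp_pos: [0.5287, 0.0982, 0.069]
orientation: [0.684, 0.177, 0.685, -0.177]
wrist_force: [0.2, -0.6, -0.8]
finger_gap: 0.0423
```

```bash
python3 - <<'E'
from h import *
M,t=LP();print(env.get_state()["wrist_force"].round(3))
go(L2W([15,62,66]),down(M[:,0]))
im=env.read_camera("scene");a=im[110:250,185:345,::-1];cv2.imwrite("pics/s3z.png",cv2.resize(a,None,fx=4,fy=4,interpolation=cv2.INTER_CUBIC))
E
```

```text
[ 0.19  -0.603 -0.787]
shift cm [ 0.3  -0.21 -0.21] turn deg [-0.3 -0.   0. ]
```

View pics/s3z.png

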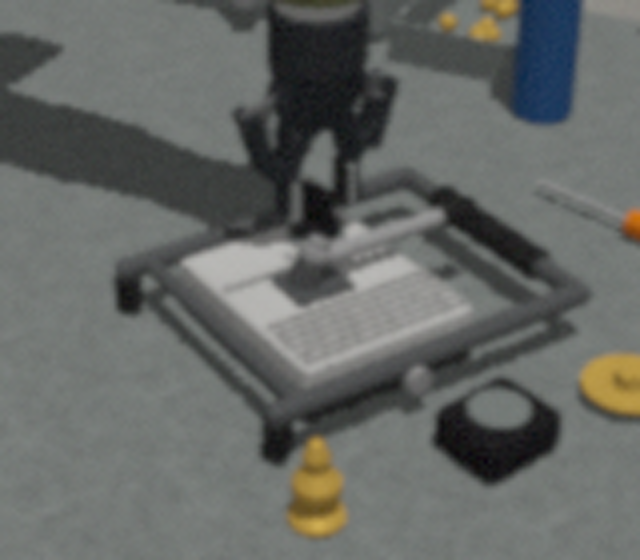

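Call:
drive_tool(plan=[[[0.1,-0.2,-0.2,0,0,0,0.5],[0,0,0,0,0,0,0],[0,0,0,0,0,0,0],[0,0,0,0,0,0,0],[0,0,0,0,0,0,0]]])

```text
clock: 4.88
tcp_pos: [0.5267, 0.0978, 0.0687]
orientation: [0.685, 0.177, 0.684, -0.177]
wrist_force: [0.1, 1.0, 2.1]
finger_gap: 0.0099
```

Call:
drive_tool(plan=[[[0,0,0,0,0,0,0],[0,0,0,0,0,0,0],[0,0,0,0,0,0,0],[0,0,0,0,0,0,0],[0,0,0,0,0,0,0]]])

```text
clock: 5.3
tcp_pos: [0.5267, 0.0978, 0.0687]
orientation: [0.685, 0.177, 0.684, -0.177]
wrist_force: [-0.6, 2.7, 5.6]
finger_gap: 0.0102
```

Call:
drive_tool(plan=[[[-0.2,0,0,5,0,0,0],[0,0,0,7,0,0,0],[0,0,0,7,0,0,0],[0,0,0,7,0,0,0],[0,0,0,7,0,0,0]]])

```text
clock: 5.72
tcp_pos: [0.5253, 0.0971, 0.0688]
orientation: [0.604, 0.365, 0.606, -0.367]
wrist_force: [0.4, 1.0, -5.4]
finger_gap: 0.0103
```

Call:
drive_tool(plan=[[[0,0,0,7,0,0,0],[0,0,0,7,0,0,0],[0,0,0,7,0,0,0],[0,0,0,7,0,0,0],[0,0,0,6,0,0,0]]])

```text
clock: 6.13
tcp_pos: [0.5252, 0.0971, 0.0688]
orientation: [-0.471, -0.526, -0.472, 0.528]
wrist_force: [1.1, 0.4, -5.0]
finger_gap: 0.0103
```

Call:
drive_tool(plan=[[[0,0,0,2,0,0,0],[0,0,0,0,0,0,0],[0,0,0,0,0,0,0.4],[0,0,0,0,0,0,0.4],[0,0,0,0,0,0,0.4]]])

```text
clock: 6.55
tcp_pos: [0.5266, 0.0972, 0.0705]
orientation: [-0.464, -0.534, -0.464, 0.534]
wrist_force: [0.1, -0.0, -0.2]
finger_gap: 0.0342
```

Call:
drive_tool(plan=[[[-0.5,0,0,0,0,0,0.4],[-2,0,0,0,0,0,0.4],[-3,0,0,0,0,0,0.4],[-4,0,0,0,0,0,0],[-4,0,0,0,0,0,0]]])

```text
clock: 6.97
tcp_pos: [0.5255, 0.0974, 0.2067]
orientation: [-0.464, -0.533, -0.464, 0.534]
wrist_force: [0.6, -0.2, 0.9]
finger_gap: 0.0113
```

```bash
python3 - <<'E'
from h import *
im=env.read_camera("scene");a=im[110:250,185:345,::-1];cv2.imwrite("pics/s4z.png",cv2.resize(a,None,fx=4,fy=4,interpolation=cv2.INTER_CUBIC))
M,t=LP();print(env.get_state()["joint_pos"].round(3))
go(L2W([80,30,150]),down(M[:,1]))
E
```

```text
[ 0.033  0.238 -0.094  1.228 -0.     1.743]
shift cm [ 6.66  4.84 -4.85] turn deg [-159.3    0.9   -0.3]
```

View pics/s4z.png

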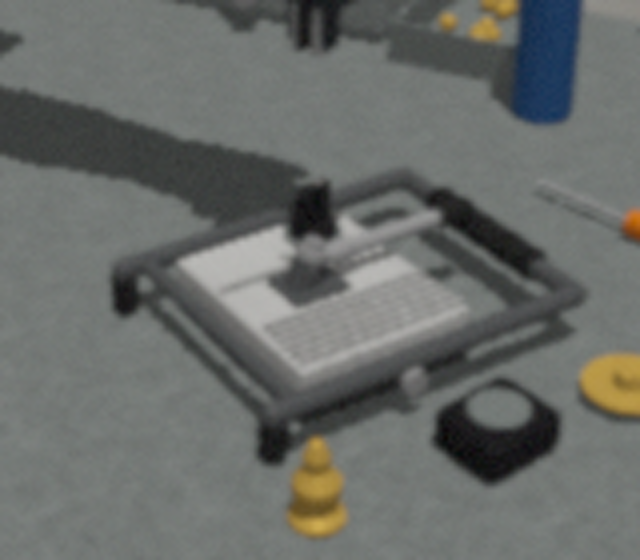

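Call:
drive_tool(plan=[[[0,0,0,-7,0,0,0],[0,0,0,-7,0,0,0],[0,0,0,-7,0,0,0],[0,0,0,-7,0,0,0],[0,0,0,-7,0,0,0]]])

```text
clock: 7.43
tcp_pos: [0.5265, 0.0974, 0.2061]
orientation: [0.604, 0.368, 0.604, -0.367]
wrist_force: [-0.1, 0.4, 0.6]
finger_gap: 0.0003
```

Call:
drive_tool(plan=[[[0,0,0,-7,0,0,0],[0,0,0,-7,0,0,0],[0,0,0,-7,0,0,0],[0,0,0,-7,0,0,0],[0,0,0,-6.5,0,0,0]]])

```text
clock: 7.85
tcp_pos: [0.5265, 0.0974, 0.206]
orientation: [0.686, 0.172, 0.686, -0.172]
wrist_force: [-0.2, -0.5, -0.1]
finger_gap: -0.0001
```

```bash
python3 - <<'E'
from h import *
im=env.read_camera("top");a=im[130:270,165:345,::-1];cv2.imwrite("pics/t4z.png",cv2.resize(a,None,fx=4,fy=4,interpolation=cv2.INTER_CUBIC))
M,t=LP();print(env.get_state()["joint_pos"].round(3))
go(L2W([80,34,56]),down(M[:,0]))
E
```

```text
[ 0.033  0.245 -0.109  1.216 -0.     0.52 ]
shift cm [15.    6.41  2.82] turn deg [ 0.8  0.1 -0. ]
```

View pics/t4z.png

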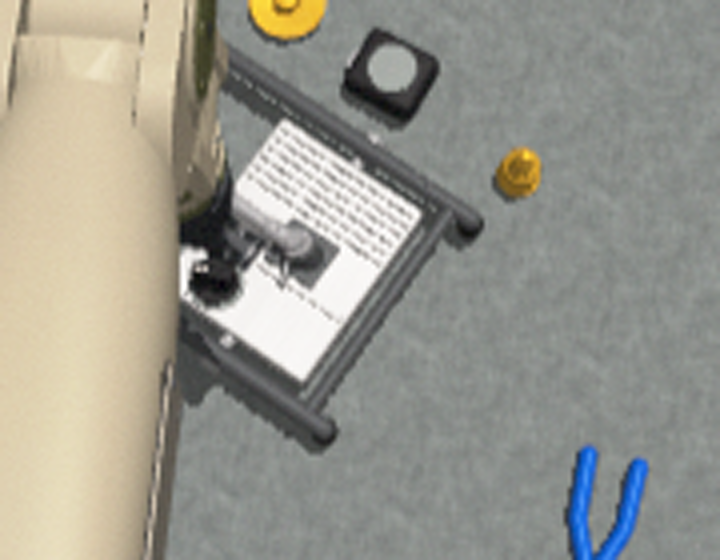

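Call:
drive_tool(plan=[[[0,3.2,1.2,0.8,0,0,0],[2,3.2,1.6,0,0,0,0],[3,0,0,0,0,0,0],[3,0,0,0,0,0,0],[0,0,0,0,0,0,0]]])

```text
clock: 8.32
tcp_pos: [0.5782, 0.1399, 0.1193]
orientation: [0.681, 0.178, 0.687, -0.181]
wrist_force: [-1.5, -0.4, -1.3]
finger_gap: 0.0005
```

```bash
python3 - <<'E'
from h import *
im=env.read_camera("scene");a=im[110:250,185:345,::-1];cv2.imwrite("pics/s5z.png",cv2.resize(a,None,fx=4,fy=4,interpolation=cv2.INTER_CUBIC))
M,t=LP()
go(L2W([80,34,56]),down(M[:,0]))
E
```

```text
shift cm [6.63 0.25 0.2 ] turn deg [-0.7 -0.3  0.2]
```

View pics/s5z.png

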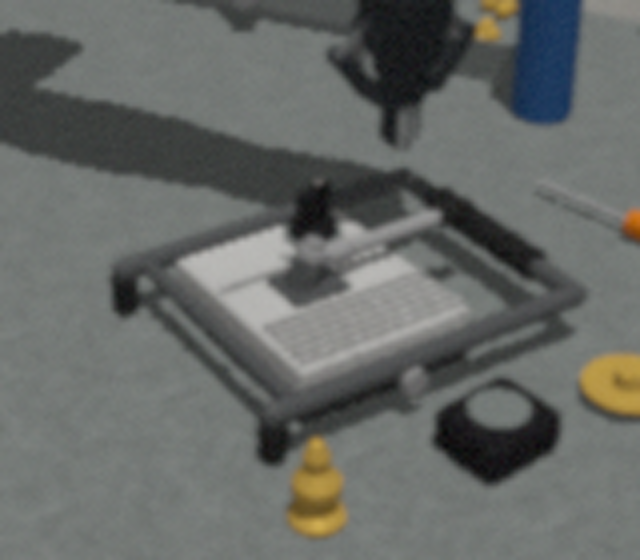

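```bash
cat > leg.py <<'E'
from h import *
s,c=np.sin(np.pi/8),np.cos(np.pi/8)
def leg(th): return np.array([s*s+np.cos(th)*(1-s*s),-c*np.sin(th),s*c*(1-np.cos(th))])
def pt(th,r=110.,off=18.):
    l=leg(th);h=l[:2]/np.hypot(*l[:2]);n=np.array([h[1],-h[0]]) # cw motion dir
    p=np.array([-30,0,70])+r*l;p[:2]-=n*off;p[2]-=14
    M,t=LP();return L2W(p),down(M@np.r_[h,0]),np.degrees(np.arctan2(h[1],h[0]))
E
python3 - <<'E'
from leg import *
go(*pt(0,off=20)[:2])
ths=np.radians(np.arange(0,176,7.5))
prev=pt(0,off=20)
for k in ths[1:]:
    q=pt(k);print(np.degrees(k),(100*prev[1].T@(q[0]-prev[0])).round(2),np.degrees(R.from_matrix(prev[1].T@q[1]).as_rotvec()).round(1),q[0].round(3),np.round(q[2],0));prev=q
E
```

```text
shift cm [6.63 0.26 1.6 ] turn deg [-0.7 -0.3  0.2]
7.499999999999999 [-0.03  0.14  1.54] [6.9 0.  0. ] [0.608 0.128 0.056] -7.0
14.999999999999998 [-0.1   0.14  1.34] [6.9 0.  0. ] [0.62  0.121 0.057] -14.0
22.5 [-0.16  0.13  1.33] [6.9 0.  0. ] [0.63  0.113 0.059] -21.0
29.999999999999996 [-0.22  0.13  1.32] [6.8 0.  0. ] [0.64  0.104 0.061] -28.0
37.5 [-0.28  0.12  1.31] [6.8 0.  0. ] [0.648 0.094 0.064] -34.0
45.0 [-0.34  0.11  1.29] [6.7 0.  0. ] [0.655 0.083 0.067] -41.0
52.50000000000001 [-0.38  0.09  1.28] [6.7 0.  0. ] [0.66  0.071 0.071] -48.0
59.99999999999999 [-0.42  0.07  1.26] [6.6 0.  0. ] [0.664 0.059 0.075] -54.0
67.5 [-0.46  0.04  1.25] [6.6 0.  0. ] [0.666 0.047 0.08 ] -61.0
75.0 [-0.48  0.02  1.24] [6.6 0.  0. ] [0.666 0.034 0.085] -68.0
82.5 [-0.5  -0.01  1.22] [6.7 0.  0. ] [0.665 0.022 0.09 ] -74.0
90.0 [-0.51 -0.04  1.22] [6.7 0.  0. ] [0.662 0.01  0.095] -81.0
97.5 [-0.51 -0.06  1.21] [6.8 0.  0. ] [ 0.657 -0.001  0.1  ] -88.0
105.00000000000001 [-0.5  -0.09  1.21] [7. 0. 0.] [ 0.651 -0.011  0.105] -95.0
112.5 [-0.48 -0.11  1.21] [7.2 0.  0. ] [ 0.643 -0.021  0.11 ] -102.0
119.99999999999999 [-0.46 -0.12  1.21] [7.4 0.  0. ] [ 0.634 -0.029  0.114] -109.0
127.50000000000001 [-0.42 -0.12  1.22] [7.7 0.  0. ] [ 0.624 -0.037  0.119] -117.0
135.0 [-0.38 -0.11  1.24] [8. 0. 0.] [ 0.614 -0.043  0.122] -125.0
142.5 [-0.34 -0.09  1.26] [8.4 0.  0. ] [ 0.602 -0.047  0.126] -133.0
150.0 [-0.28 -0.06  1.28] [8.7 0.  0. ] [ 0.59  -0.051  0.129] -142.0
157.5 [-0.22 -0.02  1.3 ] [9.1 0.  0. ] [ 0.577 -0.053  0.131] -151.0
165.0 [-0.16  0.03  1.32] [9.4 0.  0. ] [ 0.564 -0.053  0.132] -161.0
172.5 [-0.1   0.09  1.33] [9.6 0.  0. ] [ 0.55  -0.052  0.133] -170.0
```

Call:
drive_tool(plan=[[[2.2,0.25,0.1,0,0,0,0],[2.2,0,0,0,0,0,0],[2.2,0,0,0,0,0,0],[0,0,0,0,0,0,0],[0,0,0.7,0,0,0,0]]])

```text
clock: 8.78
tcp_pos: [0.5891, 0.1384, 0.0606]
orientation: [0.684, 0.179, 0.685, -0.179]
wrist_force: [-0.5, -0.4, -0.5]
finger_gap: -0.0001
```

```bash
python3 - <<'E'
from leg import *
go(*pt(0,off=20)[:2]);print(env.get_state()["wrist_force"])
E
```

```text
shift cm [ 0.45 -0.14  0.63] turn deg [-0.6 -0.1  0. ]
[-0.45641892 -0.4334667  -0.50354629]
```

Call:
drive_tool(plan=[[[0,0,0.6,0,0,0,0],[0,0.1,1.4,6.5,0,0,0],[-0.1,0.15,1.35,6.9,0,0,0],[-0.15,0.15,1.35,6.9,0,0,0],[-0.2,0.15,1.3,6.8,0,0,0]]])

```text
clock: 9.2
tcp_pos: [0.642, 0.1055, 0.0663]
orientation: [0.623, 0.337, 0.622, -0.335]
wrist_force: [-1.8, 1.3, -0.3]
finger_gap: 0.0002
```

Call:
drive_tool(plan=[[[-0.3,0.1,1.3,6.8,0,0,0],[-0.35,0.1,1.3,6.8,0,0,0],[-0.4,0.1,1.3,6.7,0,0,0],[-0.4,0.1,1.25,6.6,0,0,0],[-0.45,0.05,1.25,6.6,0,0,0]]])

```text
clock: 9.62
tcp_pos: [0.6683, 0.0474, 0.0856]
orientation: [0.5, 0.502, 0.498, -0.5]
wrist_force: [-1.2, 1.4, 0.4]
finger_gap: -0.0
```

```bash
python3 - <<'E'
from leg import *
im=env.read_camera("scene");a=im[110:250,185:345,::-1];cv2.imwrite("pics/s6z.png",cv2.resize(a,None,fx=4,fy=4,interpolation=cv2.INTER_CUBIC))
go(*pt(np.radians(67.5))[:2]);s=env.get_state();print(s["wrist_force"],s["joint_pos"].round(2))
E
```

```text
shift cm [ 0.65 -0.31 -0.17] turn deg [-1.   0.1 -0.3]
[-0.15216008 -0.64593951  0.7177251 ] [-0.05  0.56  0.07  1.07 -0.    1.53]
```

View pics/s6z.png

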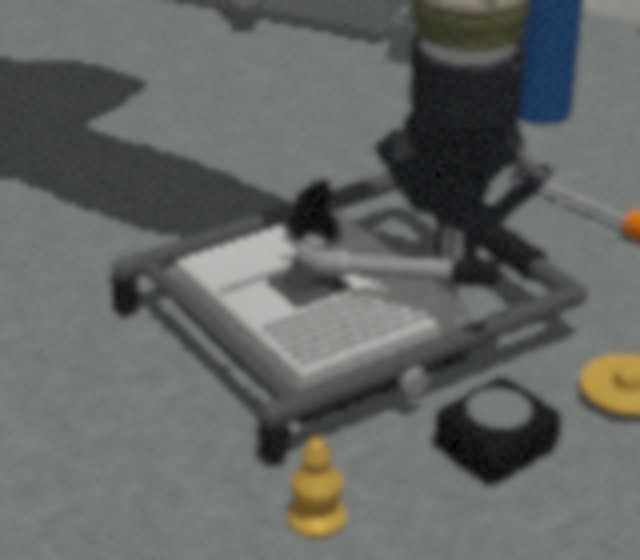

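Call:
drive_tool(plan=[[[0.1,-0.1,1.2,6.6,0,0,0],[-0.3,-0.1,1.2,6.6,0,0,0],[-0.5,-0.1,1.2,6.7,0,0,0],[-0.5,-0.1,1.2,6.8,0,0,0],[-0.5,-0.1,1.2,7,0,0,0]]])

```text
clock: 10.08
tcp_pos: [0.6501, -0.0093, 0.1026]
orientation: [0.334, 0.625, 0.332, -0.622]
wrist_force: [1.4, 1.0, 1.6]
finger_gap: -0.0001
```

```bash
python3 - <<'E'
from leg import *
im=env.read_camera("scene");a=im[110:250,185:345,::-1];cv2.imwrite("pics/s7z.png",cv2.resize(a,None,fx=4,fy=4,interpolation=cv2.INTER_CUBIC))
go(*pt(np.radians(105))[:2]);s=env.get_state();print(s["wrist_force"],s["joint_pos"].round(2))
E
```

```text
shift cm [-0.13  0.12 -0.07] turn deg [-0.8 -0.1 -0.3]
[-0.36825056 -0.84291806 -0.22839958] [-0.14  0.51  0.03  1.08 -0.    2.03]
```

View pics/s7z.png

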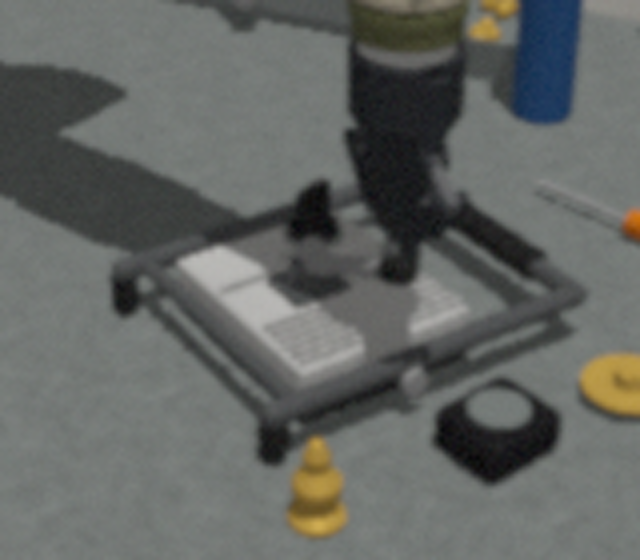

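Call:
drive_tool(plan=[[[-0.5,-0.1,1.2,7,0,0,0],[-0.45,-0.1,1.2,7,0,0,0],[-0.4,-0.1,1.2,7,0,0,0],[-0.4,-0.1,1.2,7,0,0,0],[0,0,0,0,0,0,0]]])

```text
clock: 10.55
tcp_pos: [0.6122, -0.0408, 0.1198]
orientation: [0.174, 0.686, 0.173, -0.685]
wrist_force: [0.2, -0.2, -0.8]
finger_gap: 0.0
```

```bash
python3 - <<'E'
from leg import *
im=env.read_camera("scene");a=im[110:250,185:345,::-1];cv2.imwrite("pics/s8z.png",cv2.resize(a,None,fx=4,fy=4,interpolation=cv2.INTER_CUBIC))
go(*pt(np.radians(135))[:2]);s=env.get_state();print(s["wrist_force"],s["joint_pos"].round(2))
E
```

```text
shift cm [-0.31  0.23  0.05] turn deg [ 2.3 -0.1 -0.1]
[ 0.24617275 -0.47062991 -0.6298346 ] [-0.2   0.44 -0.05  1.08 -0.    2.45]
```

View pics/s8z.png

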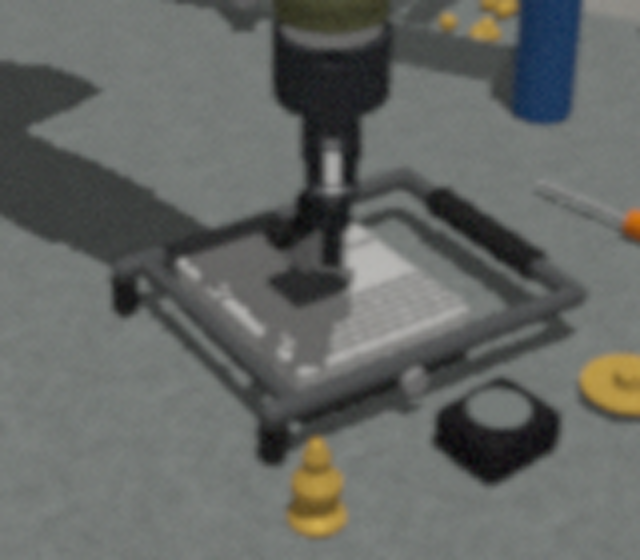

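Call:
drive_tool(plan=[[[-3,0,0,0,0,0,0],[-4,0,0,0,0,0,0],[-4,0,0,0,0,0,0],[-4,0,0,0,0,0,0],[0,0,0,0,0,0,0]]])

```text
clock: 11.02
tcp_pos: [0.6162, -0.0398, 0.2772]
orientation: [0.178, 0.69, 0.173, -0.68]
wrist_force: [1.2, 0.0, 1.6]
finger_gap: -0.0001
```

```bash
python3 - <<'E'
from leg import *
im=env.read_camera("scene");a=im[110:250,185:345,::-1];cv2.imwrite("pics/s9z.png",cv2.resize(a,None,fx=4,fy=4,interpolation=cv2.INTER_CUBIC))
for th in (3.28,):
    w=L2W(np.array([-30,0,70])+144*leg(th));print(w,(proj("scene",w)-[185,110])*4)
M,t=LP();
for sg in (1,-1): go(L2W([140,0,100]),down(sg*M[:,0]))
E
```

```text
[ 0.49414999 -0.05141604  0.17133651] [170.86750291 165.60935859]
shift cm [ 17.33 -17.95 -12.45] turn deg [-1.225e+02  1.000e-01 -8.000e-01]
shift cm [ 17.33 -17.95 -12.45] turn deg [57.5 -0.7 -0.1]
```

View pics/s9z.png

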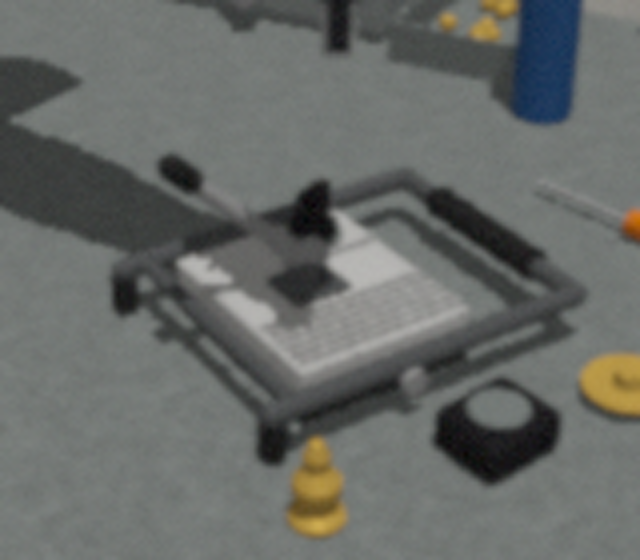

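Call:
drive_tool(plan=[[[0,0,0,-7,0,0,0.6],[0,0,0,-7,0,0,0.6],[0,0,0,-7,0,0,0.6],[0,0,0,-7,0,0,0.6],[0,0,0,-7,0,0,0.6]]])

```text
clock: 11.48
tcp_pos: [0.6124, -0.0393, 0.2664]
orientation: [-0.375, -0.599, -0.375, 0.6]
wrist_force: [-0.1, 0.7, 0.0]
finger_gap: 0.0512
```

Call:
drive_tool(plan=[[[0,0,0,-7,0,0,0.6],[0,0,0,-7,0,0,0.6],[0,0,0,-7,0,0,0.6],[0,0,0,-7,0,0,0.6],[0,0,0,-7,0,0,0.6]]])

```text
clock: 11.9
tcp_pos: [0.6124, -0.0393, 0.2664]
orientation: [0.538, 0.459, 0.538, -0.459]
wrist_force: [0.0, 0.8, 0.8]
finger_gap: 0.051
```

Call:
drive_tool(plan=[[[0,0,0,-7,0,0,0.6],[0,0,0,-7,0,0,0.6],[0,0,0,-7,0,0,0.6],[0,0,0,-7,0,0,0.6],[0,0,0,-7,0,0,0.6]]])

```text
clock: 12.32
tcp_pos: [0.6124, -0.0393, 0.2663]
orientation: [0.651, 0.276, 0.651, -0.276]
wrist_force: [0.6, 0.0, 0.0]
finger_gap: 0.0511
```

```bash
python3 - <<'E'
from leg import *
im=env.read_camera("top");a=im[130:270,165:345,::-1];cv2.imwrite("pics/t10z.png",cv2.resize(a,None,fx=4,fy=4,interpolation=cv2.INTER_CUBIC))
M,t=LP();
go(L2W([140,0,100]),down(M[:,0]))
E
```

```text
shift cm [ 16.63  17.13 -13.52] turn deg [-16.9  -0.    0. ]
```

View pics/t10z.png

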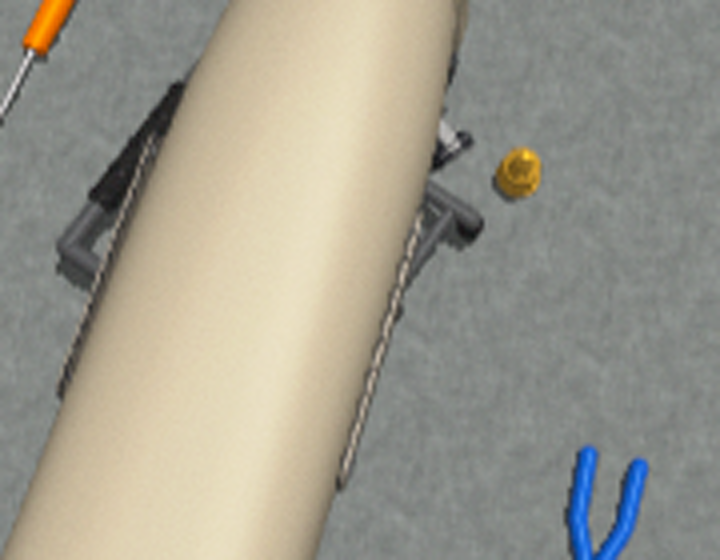

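Call:
drive_tool(plan=[[[0,0,0,-6,0,0,0.6],[0,0,0,-6,0,0,0.6],[0,0,0,-4.9,0,0,0.6],[0,2,0,0,0,0,0.6],[0,2,0,0,0,0,0.6]]])

```text
clock: 12.78
tcp_pos: [0.6322, -0.0051, 0.2668]
orientation: [0.683, 0.181, 0.684, -0.181]
wrist_force: [-0.7, -0.4, 0.7]
finger_gap: 0.0514
```

```bash
python3 - <<'E'
from leg import *
M,t=LP();
go(L2W([140,0,100]),down(M[:,0]))
E
```

```text
shift cm [16.68 16.23 -8.33] turn deg [-1. -0.  0.]
```

Call:
drive_tool(plan=[[[0,3,-1.6,-0.8,0,0,0.6],[0,3,-1.6,0,0,0,0.6],[0,3.3,-1.7,0,0,0,0.6],[2,3.3,-1.7,0,0,0,0.6],[2,3.3,-1.7,0,0,0,0.6]]])

```text
clock: 13.2
tcp_pos: [0.6375, 0.1756, 0.2281]
orientation: [0.686, 0.177, 0.684, -0.176]
wrist_force: [1.4, 0.4, -0.1]
finger_gap: 0.0512
```

Call:
drive_tool(plan=[[[3,0,0,0,0,0,0.6],[3,0,0,0,0,0,0.6],[3,0,0,0,0,0,0.6],[3,0,0,0,0,0,0.6],[0,0,0,0,0,0,0.6]]])

```text
clock: 13.62
tcp_pos: [0.6319, 0.1734, 0.1]
orientation: [0.681, 0.174, 0.689, -0.177]
wrist_force: [-1.0, -0.1, -0.6]
finger_gap: 0.0514
```

```bash
python3 - <<'E'
from leg import *
M,t=LP();
go(L2W([140,0,22]),down(M[:,0]))
im=env.read_camera("top");a=im[130:270,165:345,::-1];cv2.imwrite("pics/t11z.png",cv2.resize(a,None,fx=4,fy=4,interpolation=cv2.INTER_CUBIC))
im=env.read_camera("scene");a=im[110:250,185:345,::-1];cv2.imwrite("pics/s11z.png",cv2.resize(a,None,fx=4,fy=4,interpolation=cv2.INTER_CUBIC))
E
```

```text
shift cm [7.79 0.79 0.63] turn deg [-0.1 -0.6  0.4]
```

View pics/t11z.png

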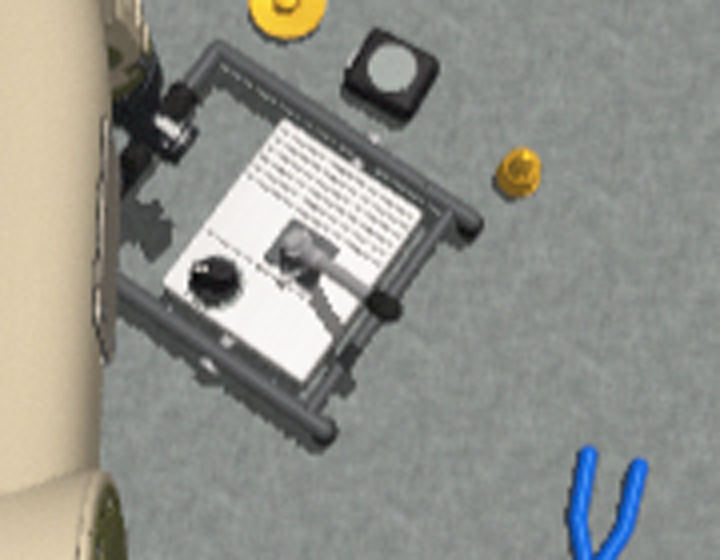

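View pics/s11z.png

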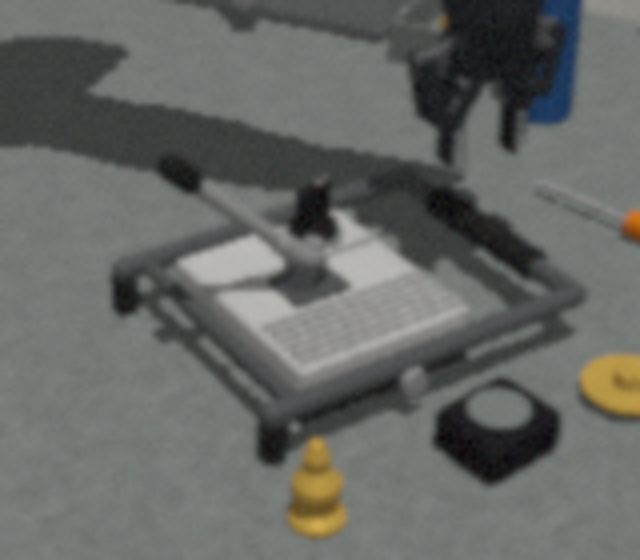

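```bash
python3 - <<'E'
import cv2
a=cv2.imread("pics/t11z.png")[230:330,150:290];b=cv2.imread("pics/topz.png")[:,:]
b=cv2.resize(b[290:400,200:330],None,fx=.8,fy=.8)
a=cv2.resize(a,(420,300));b=cv2.resize(b,(370,300));cv2.imwrite("pics/kn.png",cv2.hconcat([b,a]))
E
```

```text
(no output)
```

View pics/kn.png

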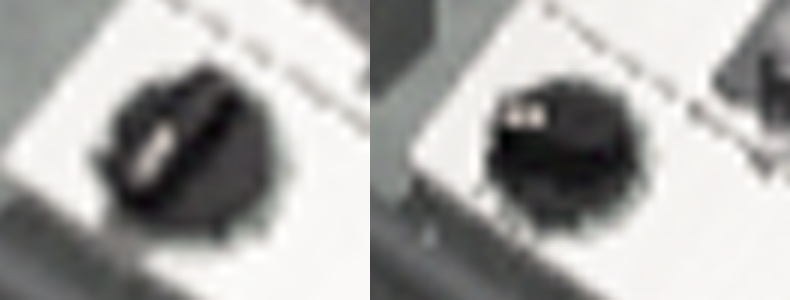

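```bash
python3 - <<'E'
from h import *
f=lambda p:((p[0]+.5)/4-.5+165,(p[1]+.5)/4-.5+130)
L=[(55,-90,50,285,119),(-95,-90,50,425,213),(-95,90,50,305,382),(55,90,50,163,281),(140,-110,44,220,47),(-140,-110,40,475,222),(-140,110,40,322,432)]
P=np.array([onz("top",*f(l[3:]),l[2]/1000)[:2] for l in L]);Q=np.array([l[:2] for l in L])/1000.
M,t=LP();print(np.round(1000*(P-t[:2])@M[:2,:2]-1000*Q,1))
# sleeve in scene, pliers
for uv in [(312,243.5),(324.5,246)]: print("pliers",onz("top",*uv,.012).round(3), (M.T@(onz("top",*uv,.012)-t)).round(3))
w=onz("top",294.5,173,.045);print("finial",w,(M.T@(w-t)).round(3))
go(L2W([140,0,22]),down(M[:,0]))
E
```

```text
[[-5.1  1.1]
 [-2.4  0.7]
 [-2.9 -1.7]
 [-4.4 -2.7]
 [-2.9 -1.4]
 [ 3.9  0.2]
 [ 7.2  3.3]]
pliers [ 0.418 -0.235  0.012] [-0.328 -0.003  0.012]
pliers [ 0.414 -0.278  0.012] [-0.368 -0.02   0.012]
finial [ 0.64999129 -0.15174589  0.045     ] [-0.144 -0.167  0.045]
shift cm [8.44 0.56 0.27] turn deg [-0.1 -0.2  0.1]
```

Call:
drive_tool(plan=[[[1,0.4,0.3,0,0,0,0.6],[2.5,0,0,0,0,0,0.6],[3,0,0,0,0,0,0.6],[2.2,0,0,0,0,0,0.6],[0,0,0,0,0,0,0.6]]])

```text
clock: 14.13
tcp_pos: [0.6395, 0.1751, 0.0175]
orientation: [0.683, 0.176, 0.686, -0.177]
wrist_force: [-1.0, -0.3, -0.5]
finger_gap: 0.0515
```

```bash
python3 - <<'E'
from leg import *
M,t=LP();print(env.get_state()["wrist_force"])
go(L2W([138,0,17]),down(M[:,0]))
im=env.read_camera("scene");a=im[110:250,185:345,::-1];cv2.imwrite("pics/s12z.png",cv2.resize(a,None,fx=4,fy=4,interpolation=cv2.INTER_CUBIC))
E
```

```text
[-1.04897208 -0.26965823 -0.45475138]
shift cm [ 0.05  0.02 -0.04] turn deg [-0.2 -0.2  0.2]
```

View pics/s12z.png

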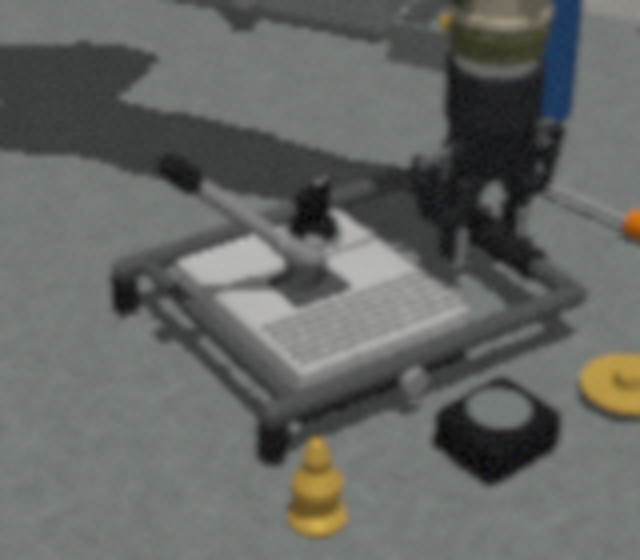

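Call:
drive_tool(plan=[[[0,0,0,0,0,0,0],[0,0,0,0,0,0,0],[0,0,0,0,0,0,0],[0,0,0,0,0,0,0],[0,0,0,0,0,0,0]]], squeeze=35)

```text
clock: 14.6
tcp_pos: [0.6433, 0.1754, 0.0238]
orientation: [0.686, 0.177, 0.683, -0.176]
wrist_force: [0.1, -1.6, 6.8]
finger_gap: 0.0248
```

Call:
drive_tool(plan=[[[0,0,0,0,0,0,0],[0,0.5,0,0,0,0,0],[0,0.8,0,0,0,0,0],[0,0.8,0,0,0,0,0],[0,0.9,0,0,0,0,0]]])

```text
clock: 15.02
tcp_pos: [0.6549, 0.1988, 0.0224]
orientation: [0.685, 0.175, 0.684, -0.179]
wrist_force: [-4.9, -9.4, 6.9]
finger_gap: 0.0251
```

```bash
python3 - <<'E'
from leg import *
M,t=LP();s=env.get_state();print(s["wrist_force"],s["finger_gap"],s["tcp_pos"],s["joint_pos"].round(2))
im=env.read_camera("scene");a=im[110:250,185:345,::-1];cv2.imwrite("pics/s13z.png",cv2.resize(a,None,fx=4,fy=4,interpolation=cv2.INTER_CUBIC))
im=env.read_camera("top");a=im[130:270,165:345,::-1];cv2.imwrite("pics/t13z.png",cv2.resize(a,None,fx=4,fy=4,interpolation=cv2.INTER_CUBIC))
E
```

```text
[-4.87228369 -9.3816237   6.90526988] 0.025148888321769067 [0.65493336 0.19878418 0.02242173] [ 0.18  0.64  0.04  0.97 -0.01  0.69]
```

View pics/s13z.png

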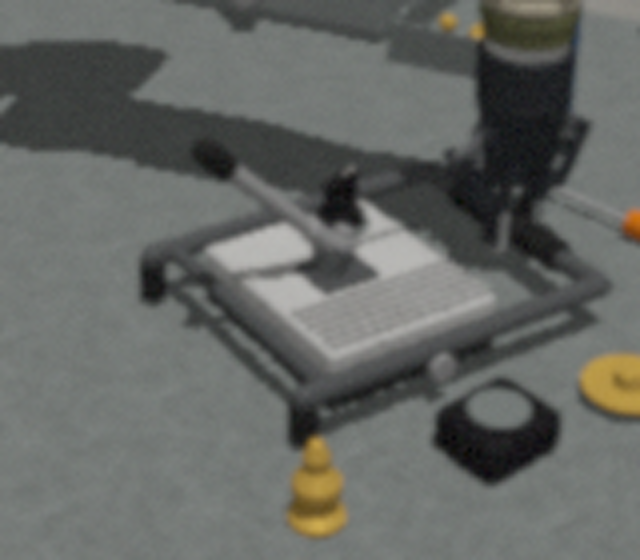

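View pics/t13z.png

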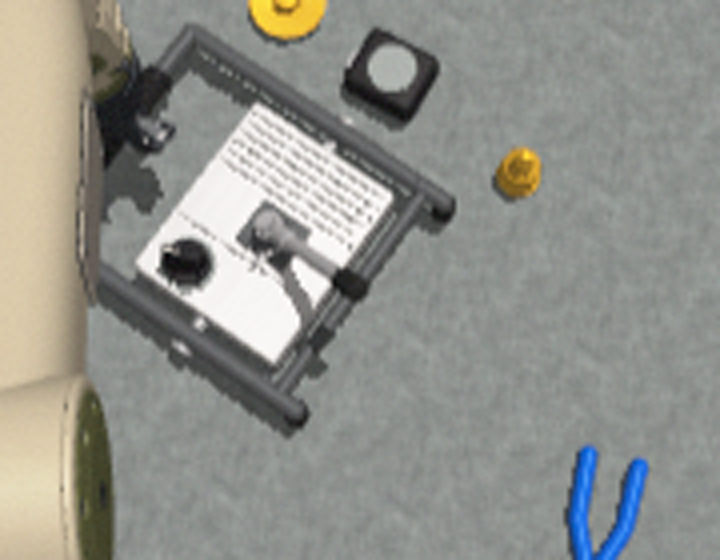

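```bash
cat > rise.py <<'E'
from h import *
def hp(a): # handle u,h rel. start
    return np.array([271*np.cos(a)-29*np.sin(a)-271-11*a,271*np.sin(a)+29*(np.cos(a)-1)])
def tcp(a,a0): # a0 where tilting starts; tcp u,h
    b=max(0,a-a0);return hp(a)+19*np.array([np.sin(b),-np.cos(b)]),b
E
python3 - <<'E'
from rise import *
al=np.r_[np.arange(0,61,4),np.arange(63,91,3)]
a0=np.radians(60);P,B=tcp(0,a0)
for a in al[1:]:
    q,b=tcp(np.radians(a),a0);d=q-P
    # tool x = (sin b, -cos b), y=(cos b, sin b) in (u,h)
    print(a,"tx %.2f ty %.2f wz %.1f"%((d[0]*np.sin(B)-d[1]*np.cos(B))/10,(d[0]*np.cos(B)+d[1]*np.sin(B))/10,np.degrees(b-B)),(q-[0,-19]).round(0));P,B=q,b
E
```

```text
4 tx -1.88 ty -0.35 wz 0.0 [-3. 19.]
8 tx -1.86 ty -0.48 wz 0.0 [-8. 37.]
12 tx -1.83 ty -0.60 wz 0.0 [-14.  56.]
16 tx -1.79 ty -0.73 wz 0.0 [-22.  74.]
20 tx -1.74 ty -0.85 wz 0.0 [-30.  91.]
24 tx -1.68 ty -0.97 wz 0.0 [-40. 108.]
28 tx -1.61 ty -1.09 wz 0.0 [-51. 124.]
32 tx -1.54 ty -1.20 wz 0.0 [-63. 139.]
36 tx -1.45 ty -1.30 wz 0.0 [-76. 154.]
40 tx -1.37 ty -1.40 wz 0.0 [-90. 167.]
44 tx -1.27 ty -1.49 wz 0.0 [-105.  180.]
48 tx -1.17 ty -1.58 wz 0.0 [-120.  192.]
52 tx -1.06 ty -1.66 wz 0.0 [-137.  202.]
56 tx -0.95 ty -1.73 wz 0.0 [-154.  212.]
60 tx -0.83 ty -1.79 wz 0.0 [-172.  220.]
63 tx -0.55 ty -1.28 wz 3.0 [-185.  226.]
66 tx -0.55 ty -1.28 wz 3.0 [-198.  230.]
69 tx -0.55 ty -1.28 wz 3.0 [-211.  235.]
72 tx -0.56 ty -1.28 wz 3.0 [-225.  238.]
75 tx -0.56 ty -1.28 wz 3.0 [-238.  241.]
78 tx -0.56 ty -1.28 wz 3.0 [-252.  243.]
81 tx -0.56 ty -1.27 wz 3.0 [-266.  244.]
84 tx -0.57 ty -1.27 wz 3.0 [-280.  245.]
87 tx -0.57 ty -1.27 wz 3.0 [-294.  245.]
90 tx -0.57 ty -1.27 wz 3.0 [-308.  245.]
```

Call:
drive_tool(plan=[[[-0.9,-0.15,0,0,0,0,0],[-1,-0.2,0,0,0,0,0],[-1.85,-0.5,0,0,0,0,0],[-1.85,-0.6,0,0,0,0,0],[-1.8,-0.7,0,0,0,0,0]]], squeeze=25)

```text
clock: 15.53
tcp_pos: [0.6446, 0.1831, 0.0957]
orientation: [0.684, 0.177, 0.685, -0.176]
wrist_force: [0.5, -0.1, -5.1]
finger_gap: 0.0251
```

```bash
python3 - <<'E'
from leg import *
M,t=LP();s=env.get_state();print(s["wrist_force"],s["finger_gap"],s["tcp_pos"],s["joint_pos"].round(2))
print((M.T@(s["tcp_pos"]-[.6553,.1990,.0224])*1000).round(1))
im=env.read_camera("scene");a=im[80:250,185:385,::-1];cv2.imwrite("pics/s14z.png",cv2.resize(a,None,fx=3,fy=3,interpolation=cv2.INTER_CUBIC))
E
```

```text
[ 0.47289108 -0.12119938 -5.12781382] 0.025073137432452517 [0.64464844 0.1830846  0.09570364] [0.16 0.56 0.09 1.1  0.   0.66]
[-19.1   1.7  73.3]
```

View pics/s14z.png

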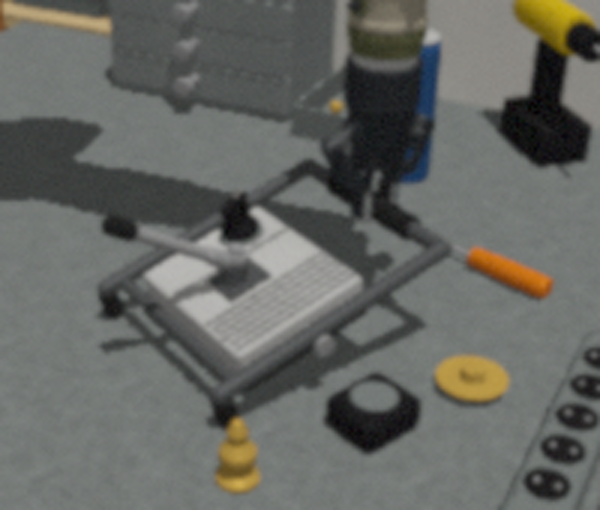

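Call:
drive_tool(plan=[[[-1.75,-0.85,0,0,0,0,0],[-1.7,-0.95,0,0,0,0,0],[-1.6,-1.1,0,0,0,0,0],[-1.55,-1.2,0,0,0,0,0],[-1.45,-1.3,0,0,0,0,0]]])

```text
clock: 16.0
tcp_pos: [0.6188, 0.1353, 0.1767]
orientation: [0.685, 0.176, 0.685, -0.176]
wrist_force: [-0.1, -1.2, -5.6]
finger_gap: 0.0245
```

Call:
drive_tool(plan=[[[-1.35,-1.4,0,0,0,0,0],[-1.25,-1.5,0,0,0,0,0],[-1.15,-1.6,0,0,0,0,0],[-1.05,-1.65,0,0,0,0,0],[-0.95,-1.75,0,0,0,0,0]]])

```text
clock: 16.42
tcp_pos: [0.5797, 0.0649, 0.2335]
orientation: [0.684, 0.177, 0.685, -0.177]
wrist_force: [-0.2, -1.6, -7.1]
finger_gap: 0.025
```

```bash
python3 - <<'E'
from leg import *
M,t=LP();s=env.get_state();print(s["wrist_force"],s["finger_gap"],s["tcp_pos"],s["joint_pos"].round(2))
print((M.T@(s["tcp_pos"]-[.6553,.1990,.0224])*1000).round(1))
im=env.read_camera("scene");a=im[80:250,185:385,::-1];cv2.imwrite("pics/s15z.png",cv2.resize(a,None,fx=3,fy=3,interpolation=cv2.INTER_CUBIC))
E
```

```text
[-0.17846854 -1.55043267 -7.08427316] 0.025047583803773543 [0.57968822 0.06490465 0.23354997] [-0.03  0.33  0.07  1.32  0.    0.48]
[-153.9    1.9  211.1]
```

View pics/s15z.png

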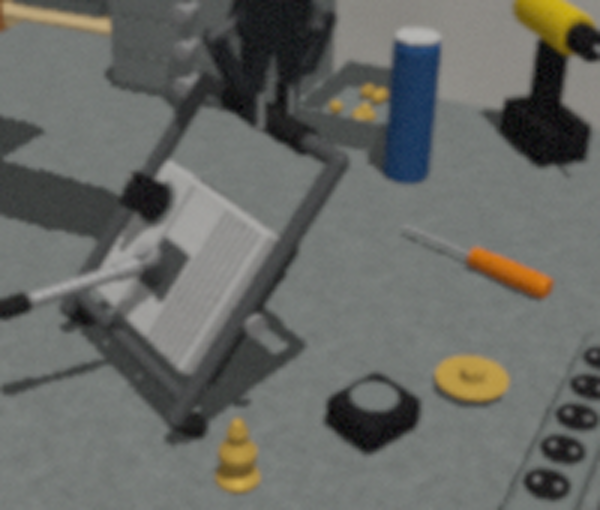

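Call:
drive_tool(plan=[[[-0.85,-1.8,0,0,0,0,0],[-0.55,-1.3,0,0,0,3,0],[-0.55,-1.3,0,0,0,3,0],[-0.55,-1.3,0,0,0,3,0],[-0.55,-1.3,0,0,0,3,0]]])

```text
clock: 16.88
tcp_pos: [0.5534, 0.0028, 0.268]
orientation: [0.708, 0.248, 0.654, -0.1]
wrist_force: [12.4, -1.8, 18.1]
finger_gap: 0.0247
```

```bash
python3 - <<'E'
from leg import *
M,t=LP();s=env.get_state();print(s["wrist_force"],s["ft_torque"],s["finger_gap"],s["tcp_pos"],s["joint_pos"].round(2))
print((M.T@(s["tcp_pos"]-[.6553,.1990,.0224])*1000).round(1))
im=env.read_camera("scene");a=im[80:250,185:385,::-1];cv2.imwrite("pics/s16z.png",cv2.resize(a,None,fx=3,fy=3,interpolation=cv2.INTER_CUBIC))
E
```

```text
[12.41525939 -1.75070574 18.10507921] [ 0.435003   -2.58074053 -0.61642284] 0.02474659051539305 [0.55336491 0.00279206 0.26801846] [-0.26  0.18 -0.06  1.26  0.21  0.25]
[-221.1   -4.8  245.6]
```

View pics/s16z.png

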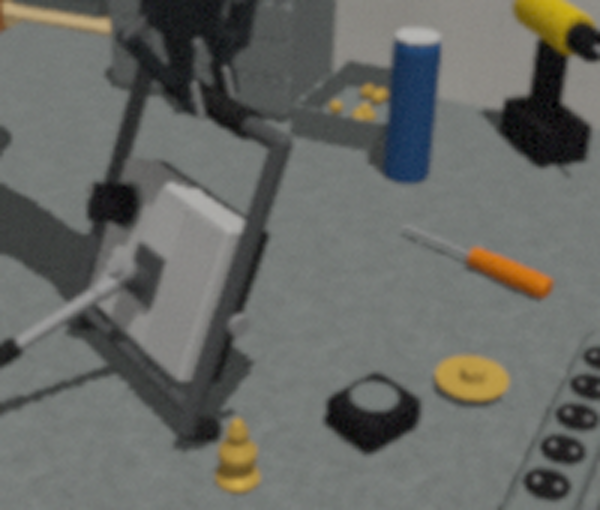

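Call:
drive_tool(plan=[[[0,0,0,0,0,0,0],[0,0,0,0,0,0,0],[0,0,0,0,0,0,0],[0,0,0,0,0,0,0],[0,0,0,0,0,0,0]]])

```text
clock: 17.35
tcp_pos: [0.5538, 0.0019, 0.2673]
orientation: [0.707, 0.247, 0.654, -0.102]
wrist_force: [10.7, 0.7, 16.5]
finger_gap: 0.0247
```

```bash
python3 - <<'E'
from leg import *
M,t=LP();s=env.get_state();print(s["wrist_force"],s["ft_torque"],s["finger_gap"],s["tcp_pos"],s["joint_pos"].round(2))
print((M.T@(s["tcp_pos"]-[.6553,.1990,.0224])*1000).round(1));print((M.T@pose()[1]).round(3))
im=env.read_camera("scene");a=im[80:250,185:385,::-1];cv2.imwrite("pics/s17z.png",cv2.resize(a,None,fx=3,fy=3,interpolation=cv2.INTER_CUBIC))
E
```

```text
[10.74757268  0.71000147 16.50224492] [ 0.61092399 -2.44447839 -0.26150386] 0.02474654576828509 [0.55384839 0.0019414  0.26732589] [-0.25  0.18 -0.06  1.26  0.21  0.26]
[-221.6   -5.7  244.9]
[[ 0.216  0.976 -0.004]
 [-0.022  0.001 -1.   ]
 [-0.976  0.216  0.021]]
```

View pics/s17z.png

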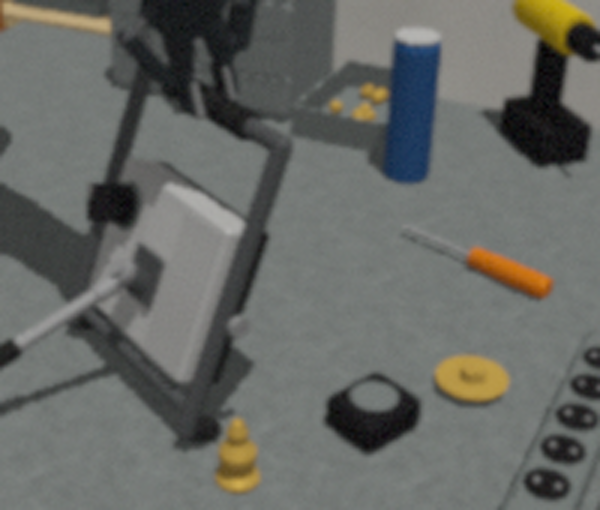

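```bash
cat >> h.py <<'E'
def onplane(n,u,v,yl,o=None):
    # intersect ray with light-frame lateral plane y=yl (m); returns (u,h) relative to origin of the original pose
    M,t=LP();a,d=ray(n,u,v);a=M.T@(a-t);d=M.T@d;k=(yl-a[1])/d[1];return (a+k*d)
E
python3 - <<'E'
from h import *
for n,p,y in [("toe b",(198,432),-.11),("corner b",(286,148),-.11),("leg foot",(5,352),.018)]:
    print(n,(onplane("scene",p[0]/3+185,p[1]/3+80,y)*1000).round(0))
E
```

```text
toe b [-138. -110.    5.]
corner b [ -47. -110.  266.]
leg foot [-266.   18.   69.]
```

```bash
python3 - <<'E'
from h import *
im=env.read_camera("scene");a=im[60:260,150:350,::-1];cv2.imwrite("pics/s18.png",cv2.resize(a,None,fx=3,fy=3,interpolation=cv2.INTER_CUBIC))
im=env.read_camera("top");a=im[100:290,165:365,::-1];cv2.imwrite("pics/t18.png",cv2.resize(a,None,fx=3,fy=3,interpolation=cv2.INTER_CUBIC))
E
```

```text
(no output)
```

View pics/s18.png

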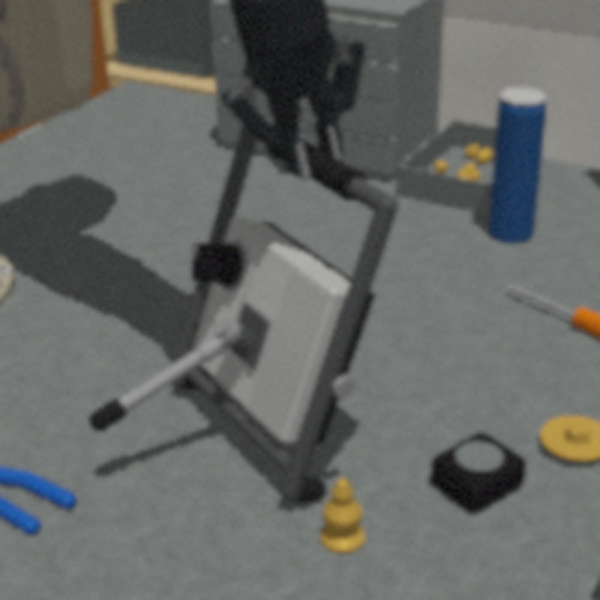

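View pics/t18.png

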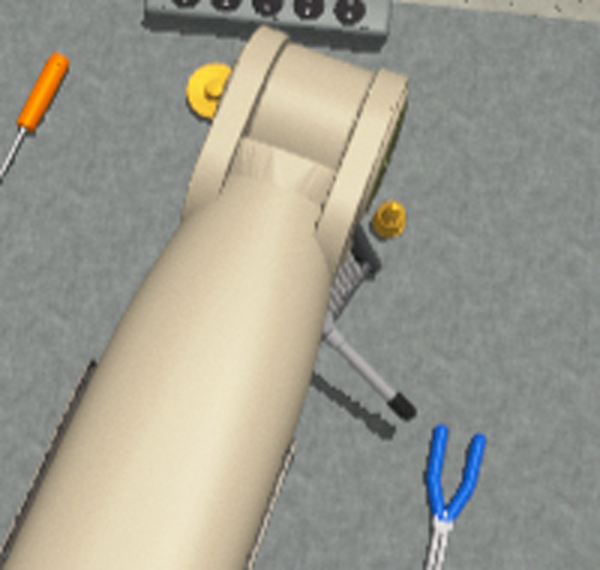

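Call:
drive_tool(plan=[[[-0.4,0.1,-0.2,0,0,0,0],[-0.3,0.05,-0.2,0,0,0,0],[0,0,0,0,0,0,0],[0,0,0,0,0,0,0],[0,0,0,0,0,0,0]]])

```text
clock: 17.92
tcp_pos: [0.5469, 0.0045, 0.2706]
orientation: [0.704, 0.247, 0.658, -0.103]
wrist_force: [7.3, 0.2, 5.7]
finger_gap: 0.0249
```

```bash
cat >> h.py <<'E'
def st():
    M,t=LP();s=env.get_state();print("F light axes",(M.T@s["wrist_force"]).round(1),"T",(M.T@s["ft_torque"]).round(2),"gap",s["finger_gap"].round(4),"clk",s["clock"],s["joint_pos"].round(2))
    print("rel",(M.T@(s["tcp_pos"]-[.6553,.1990,.0224])*1000).round(1));print((M.T@pose()[1]).round(3))
E
python3 -c "
from h import *
st()"
```

```text
Traceback (most recent call last):
  File "h.py", line 33, in st
    M,t=LP();s=env.get_state();print("F light axes",(M.T@s["wrist_force"]).round(1),"T",(M.T@s["ft_torque"]).round(2),"gap",s["finger_gap"].round(4),"clk",s["clock"],s["joint_pos"].round(2))
                                                                                                                            ^^^^^^^^^^^^^^^^^^^^^
AttributeError: 'float' object has no attribute 'round'
```

```bash
sed -i 's/s\["finger_gap"\].round(4)/round(float(s["finger_gap"]),4)/' h.py; python3 -c "
from h import *
st()"
```

```text
F light axes [ 3.7 -6.3  5.7] T [-1.52 -1.1  -0.15] gap 0.0249 clk 17.9167 [-0.25  0.17 -0.06  1.27  0.2   0.26]
rel [-222.7    1.6  248.2]
[[ 0.212  0.977 -0.004]
 [-0.013 -0.001 -1.   ]
 [-0.977  0.212  0.012]]
```

Call:
drive_tool(plan=[[[-0.3,0.05,0,0,0.5,0,0],[-0.2,0.05,0,0,0,0,0],[0,0,0,0,0,0,0],[0,0,0,0,0,0,0],[0,0,0,0,0,0,0]]])

```text
clock: 18.33
tcp_pos: [0.5434, 0.0053, 0.2718]
orientation: [0.697, 0.247, 0.665, -0.103]
wrist_force: [4.7, -1.4, 1.2]
finger_gap: 0.025
```

```bash
python3 -c "
from h import *
st()
im=env.read_camera('scene');a=im[60:260,150:350,::-1];cv2.imwrite('pics/s19.png',cv2.resize(a,None,fx=3,fy=3,interpolation=cv2.INTER_CUBIC))
"
```

```text
F light axes [ 1.1 -4.8  1.2] T [-1.12 -0.15  0.02] gap 0.025 clk 18.3333 [-0.25  0.18 -0.05  1.3   0.2   0.26]
rel [-223.6    5.1  249.4]
[[ 0.208  0.978 -0.002]
 [ 0.006 -0.003 -1.   ]
 [-0.978  0.208 -0.007]]
```

View pics/s19.png

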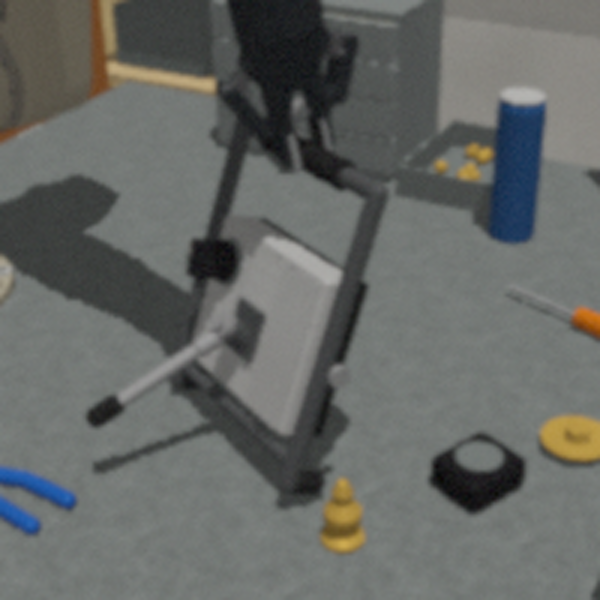

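Call:
drive_tool(plan=[[[-0.3,0.05,0,0,-0.3,0,0],[-0.2,0.05,0,0,0,0,0],[0,0,0,0,0,0,0],[0,0,0,0,0,0,0],[0,0,0,0,0,0,0]]])

```text
clock: 18.8
tcp_pos: [0.5416, 0.0074, 0.2768]
orientation: [0.697, 0.248, 0.665, -0.102]
wrist_force: [-3.4, 4.4, 0.9]
finger_gap: 0.025
```

```bash
python3 -c "
from h import *
st()
im=env.read_camera('scene');a=im[60:260,150:350,::-1];cv2.imwrite('pics/s20.png',cv2.resize(a,None,fx=4,fy=4,interpolation=cv2.INTER_CUBIC)[200:,:])
"
```

```text
F light axes [2.2 5.1 0.9] T [ 1.08 -0.8   0.07] gap 0.025 clk 18.8 [-0.25  0.18 -0.04  1.31  0.21  0.26]
rel [-222.7    7.7  254.4]
[[ 0.21   0.978 -0.002]
 [ 0.006 -0.003 -1.   ]
 [-0.978  0.21  -0.007]]
```

View pics/s20.png

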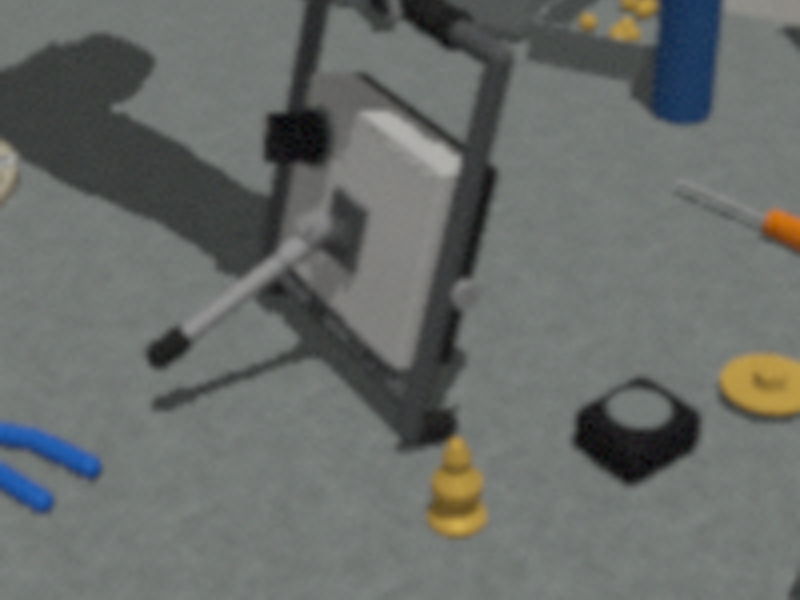

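```bash
python3 -c "
from h import *
im=env.read_camera('scene');a=im[60:180,190:310,::-1];cv2.imwrite('pics/s21.png',cv2.resize(a,None,fx=6,fy=5,interpolation=cv2.INTER_CUBIC))
s=env.get_state();print(s['wrist_force'])
p,Rc=pose();g=p-0.019*Rc[:,0]
for q in (p,g,p-.073*Rc[:,0]): print(((proj('scene',q)-[190,60])*[6,5]).round())
"
```

```text
[-3.48729216  4.03692639  1.23977828]
[376. 256.]
[367. 224.]
[343. 131.]
```

View pics/s21.png

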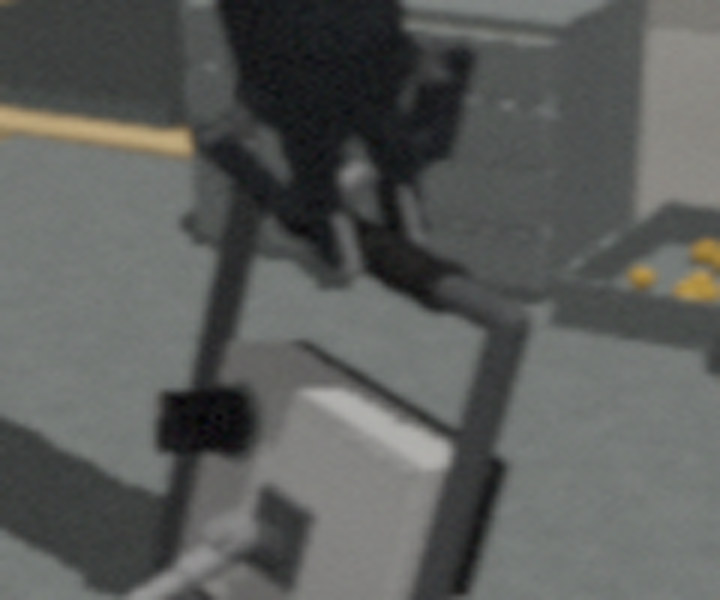

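```bash
python3 - <<'E'
from h import *
for n,p in [("toe b low",(430,440)),("toe b center",(436,426)),("tube low end",(415,405)),("corner",(503,50))]:
    print(n,(onplane("scene",p[0]/4+150,(p[1]+200)/4+60,-.11)*1000).round(0))
print("legfoot",(onplane("scene",165/4+150,(350+200)/4+60,.018)*1000).round(0))
E
```

```text
toe b low [-117. -110.   10.]
toe b center [-112. -110.   20.]
tube low end [-129. -110.   45.]
corner [ -62. -110.  288.]
legfoot [-253.   18.   63.]
```

Call:
drive_tool(plan=[[[0,0,0,0,0,0,0],[-0.5,0.1,0,0,0,0,0],[-0.5,0.1,0,0,0,0,0],[0,0,0,0,0,0,0],[0,0,0,0,0,0,0]]], squeeze=50)

```text
clock: 19.32
tcp_pos: [0.5428, 0.0053, 0.2864]
orientation: [0.698, 0.247, 0.664, -0.104]
wrist_force: [0.3, 0.2, -10.5]
finger_gap: 0.0242
```

```bash
python3 -c "
from h import *
st()
im=env.read_camera('scene');a=im[60:260,150:350,::-1];cv2.imwrite('pics/s22.png',cv2.resize(a,None,fx=4,fy=4,interpolation=cv2.INTER_CUBIC)[200:,:])
"
```

```text
F light axes [  0.3  -0.1 -10.5] T [-0.06  0.21 -0.01] gap 0.0242 clk 19.3167 [-0.25  0.18 -0.02  1.33  0.2   0.26]
rel [-223.9    5.7  264. ]
[[ 0.207  0.978 -0.003]
 [ 0.003 -0.004 -1.   ]
 [-0.978  0.207 -0.004]]
```

View pics/s22.png

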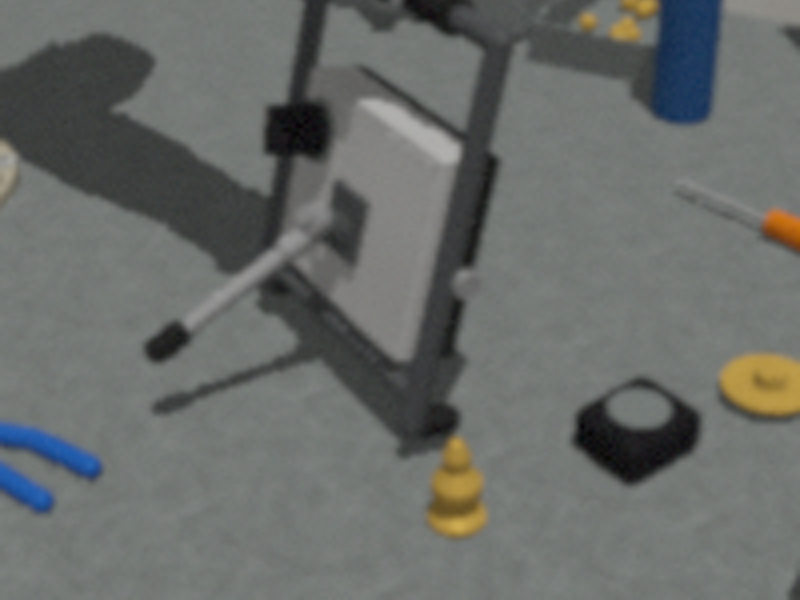

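Call:
drive_tool(plan=[[[-0.2,0.1,0,0,0,3,0],[-0.2,0.1,0,0,0,3,0],[-0.1,0.1,0,0,0,3,0],[-0.1,0.1,0,0,0,3,0],[0,0,0,0,0,0,0]]])

```text
clock: 19.78
tcp_pos: [0.543, 0.0066, 0.2924]
orientation: [0.705, 0.316, 0.635, -0.03]
wrist_force: [0.7, 1.0, -10.0]
finger_gap: 0.0241
```

```bash
python3 -c "
from h import *
st()
im=env.read_camera('scene');a=im[60:260,150:350,::-1];cv2.imwrite('pics/s23.png',cv2.resize(a,None,fx=3,fy=3,interpolation=cv2.INTER_CUBIC))
"
```

```text
F light axes [  1.2  -0.1 -10. ] T [-0.08  0.98 -0.02] gap 0.0241 clk 19.7833 [-0.37  0.14 -0.1   1.28  0.42  0.15]
rel [-222.7    6.   270. ]
[[ 0.407  0.913 -0.005]
 [ 0.003 -0.007 -1.   ]
 [-0.913  0.407 -0.005]]
```

View pics/s23.png

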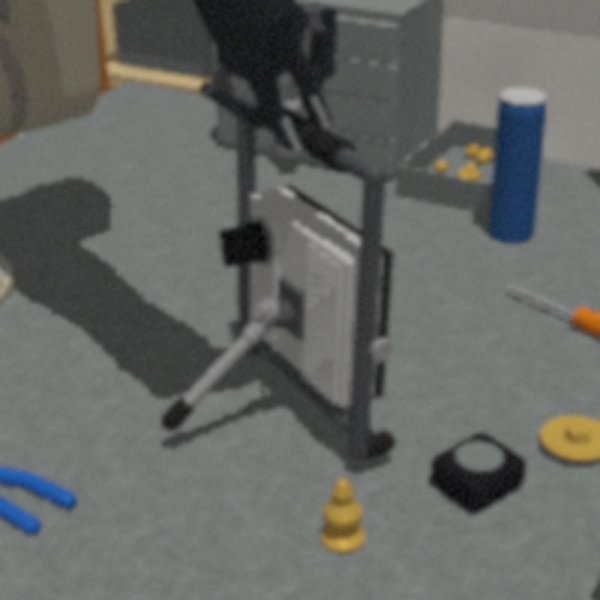

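```bash
python3 - <<'E'
from h import *
f=lambda x,y,l:(onplane("scene",x/3+150,y/3+60,l)*1000).round(0)
a,b=f(373,182,-.11),f(357,455,-.11);print(a,b,np.degrees(np.arctan2((a-b)[2],(a-b)[0])))
print(f(378,442,-.11),f(178,413,.018))
a,b=f(244,122,.11),f(240,325,.11);print(a,b,np.degrees(np.arctan2((a-b)[2],(a-b)[0])))
E
```

```text
[ -66. -110.  294.] [ -79. -110.   23.] 87.25359932265579
[ -55. -110.   28.] [-199.   18.   42.]
[-62. 110. 274.] [-79. 110.  54.] 85.58137953301085
```

Call:
drive_tool(plan=[[[0,0.05,0,0,0,2,0],[0,0.05,0,0,0,2,0],[0.45,-0.22,0,0,0,0,0],[0.35,-0.18,0,0,0,0,0],[0,0,0,0,0,0,0]]])

```text
clock: 20.25
tcp_pos: [0.5438, 0.0085, 0.2835]
orientation: [0.705, 0.337, 0.624, -0.006]
wrist_force: [-0.2, -0.2, -9.8]
finger_gap: 0.0239
```

```bash
python3 -c "
from h import *
st()
im=env.read_camera('scene');a=im[60:260,150:350,::-1];cv2.imwrite('pics/s24.png',cv2.resize(a,None,fx=3,fy=3,interpolation=cv2.INTER_CUBIC))
"
```

```text
F light axes [-0.3  0.1 -9.8] T [-0.08  1.29  0.04] gap 0.0239 clk 20.25 [-0.4   0.13 -0.14  1.25  0.48  0.12]
rel [-220.7    6.3  261.1]
[[ 0.467  0.884 -0.003]
 [ 0.004 -0.005 -1.   ]
 [-0.884  0.467 -0.005]]
```

View pics/s24.png

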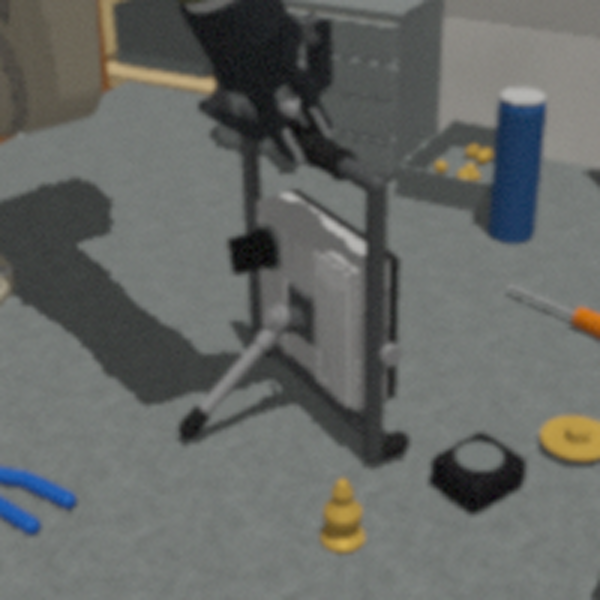

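Call:
drive_tool(plan=[[[0.25,-0.13,0,0,0,0,0],[0.2,-0.1,0,0,0,0,0],[0,0,0,0,0,0,0],[0,0,0,0,0,0,0],[0,0,0,0,0,0,0]]])

```text
clock: 20.72
tcp_pos: [0.5446, 0.0085, 0.2803]
orientation: [0.706, 0.337, 0.623, -0.005]
wrist_force: [1.2, 0.2, -8.0]
finger_gap: 0.0235
```

```bash
python3 -c "
from h import *
st()"
```

```text
F light axes [ 0.8 -1.  -8. ] T [-0.28  1.13 -0.07] gap 0.0235 clk 20.7167 [-0.4   0.13 -0.15  1.23  0.49  0.12]
rel [-220.2    5.6  257.9]
[[ 0.469  0.883 -0.003]
 [ 0.001 -0.004 -1.   ]
 [-0.883  0.469 -0.003]]
```

Call:
drive_tool(plan=[[[0.2,-0.1,0,0,0,0,0],[0.2,-0.1,0,0,0,0,0],[0,0,0,0,0,0,0],[0,0,0,0,0,0,0],[0,0,0,0,0,0,0]]], squeeze=30)

```text
clock: 21.13
tcp_pos: [0.5475, 0.0076, 0.2789]
orientation: [0.709, 0.337, 0.62, -0.005]
wrist_force: [3.8, -4.1, 5.1]
finger_gap: 0.0237
```

```bash
python3 -c "
from h import *
st()
im=env.read_camera('scene');a=im[60:260,150:350,::-1];cv2.imwrite('pics/s25.png',cv2.resize(a,None,fx=4,fy=4,interpolation=cv2.INTER_CUBIC)[200:])
"
```

```text
F light axes [-1.8 -5.3  5.1] T [-0.86  0.12 -0.44] gap 0.0237 clk 21.1333 [-0.4   0.13 -0.16  1.22  0.49  0.12]
rel [-219.6    2.7  256.5]
[[ 0.472  0.882 -0.003]
 [-0.006 -0.001 -1.   ]
 [-0.882  0.472  0.005]]
```

View pics/s25.png

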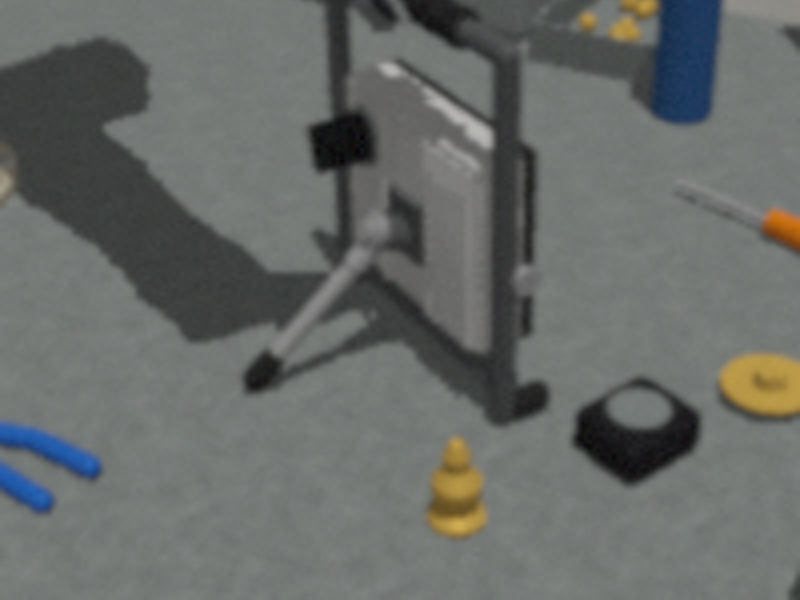

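Call:
drive_tool(plan=[[[0,0,0,0,0,0,0.3],[0,0,0,0,0,0,0.35],[0,0,0,0,0,0,0.45],[0,0,0,0,0,0,0.45],[0,0,0,0,0,0,0.45]]])

```text
clock: 21.6
tcp_pos: [0.544, 0.009, 0.2753]
orientation: [0.706, 0.337, 0.623, -0.005]
wrist_force: [-0.2, 0.6, 1.2]
finger_gap: 0.0385
```

```bash
python3 -c "
from h import *
st()
im=env.read_camera('scene');a=im[60:260,150:350,::-1];cv2.imwrite('pics/s26.png',cv2.resize(a,None,fx=3,fy=3,interpolation=cv2.INTER_CUBIC))
p,Rc=pose();g=p-0.019*Rc[:,0]
for q in (p,g): print(((proj('scene',q)-[150,60])*3).round())
"
```

```text
F light axes [0.5 0.5 1.2] T [-0.03  0.48 -0.  ] gap 0.0385 clk 21.6 [-0.4   0.13 -0.16  1.22  0.49  0.12]
rel [-220.1    6.4  252.9]
[[ 0.47   0.883 -0.003]
 [ 0.003 -0.004 -1.   ]
 [-0.883  0.47  -0.004]]
[311. 155.]
[302. 139.]
```

View pics/s26.png

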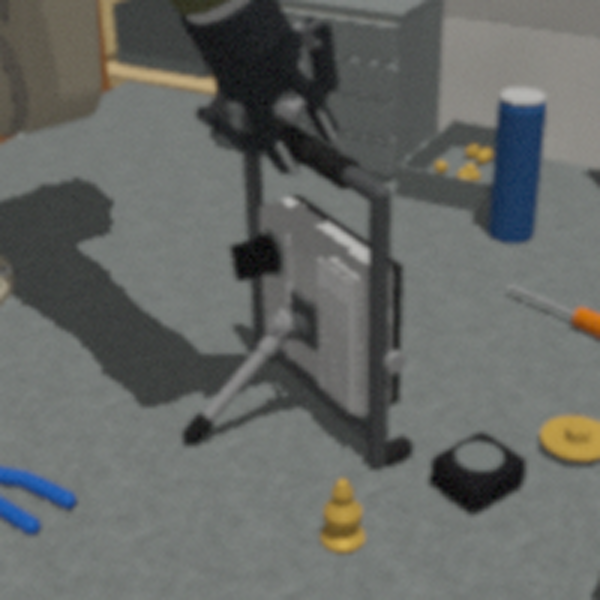

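```bash
python3 - <<'E'
from h import *
f=lambda x,y,l:(onplane("scene",x/3+150,y/3+60,l)*1000).round(0)
print(f(381,192,-.11),f(380,460,-.11),f(196,430,.018))
im=env.read_camera("scene");a=im[80:140,215:295,::-1];cv2.imwrite("pics/s27.png",cv2.resize(a,None,fx=9,fy=9,interpolation=cv2.INTER_CUBIC))
p,Rc=pose();g=p-0.019*Rc[:,0]
for q in (p,g): print(((proj('scene',q)-[215,80])*9).round())
M,t=LP()
print("tip light frame",(M.T@(p-t)*1000).round(0),(M.T@(g-t)*1000).round(0))
E
```

```text
[ -58. -110.  283.] [ -52. -110.    6.] [-181.   18.   15.]
[348. 285.]
[322. 238.]
tip light frame [-54.   3. 275.] [-63.   3. 292.]
```

View pics/s27.png

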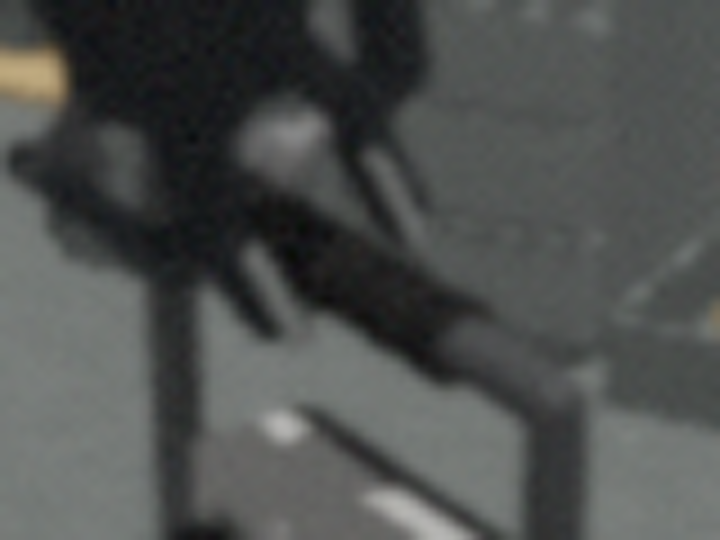

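Call:
drive_tool(plan=[[[0.5,0,0,0,0,0,0.45],[0.6,0,0,0,0,0,0.45],[0,0,0,0,0,0,0.45],[0,0,0,0,0,0,0.45],[0,0,0,0,0,0,0.45]]])

```text
clock: 22.12
tcp_pos: [0.5468, 0.0134, 0.2656]
orientation: [0.706, 0.337, 0.623, -0.005]
wrist_force: [0.2, 0.3, 0.7]
finger_gap: 0.0386
```

```bash
python3 -c "
from h import *
st()
im=env.read_camera('scene');a=im[80:140,215:295,::-1];cv2.imwrite('pics/s28.png',cv2.resize(a,None,fx=9,fy=9,interpolation=cv2.INTER_CUBIC))
"
```

```text
F light axes [ 0.3 -0.   0.7] T [0.01 0.44 0.01] gap 0.0386 clk 22.1167 [-0.39  0.14 -0.18  1.19  0.49  0.13]
rel [-214.9    6.   243.2]
[[ 0.469  0.883 -0.002]
 [ 0.002 -0.004 -1.   ]
 [-0.883  0.469 -0.004]]
```

View pics/s28.png

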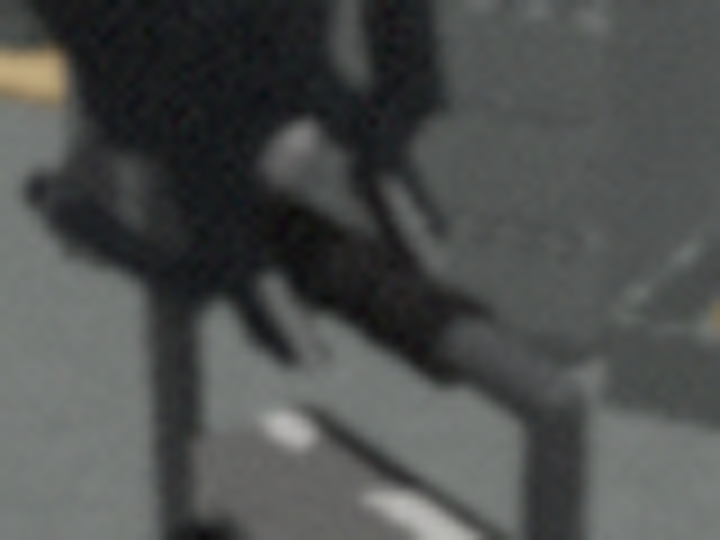

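Call:
drive_tool(plan=[[[0.2,0,0,0,0,0,0.35],[0,0,0,0,0,0,0.3],[0,0,0,0,0,0,0.2],[0,0,0,0,0,0,0],[0,0,0,0,0,0,0]]], squeeze=30)

```text
clock: 22.58
tcp_pos: [0.5475, 0.014, 0.2641]
orientation: [0.706, 0.337, 0.623, -0.005]
wrist_force: [1.1, -0.1, -0.7]
finger_gap: 0.025
```

Call:
drive_tool(plan=[[[0,0,0,0,0,0,0],[0,0,0,0,0,0,0],[0,0,0,0,0,0,0],[0,0,0,0,0,0,0],[0,0,0,0,0,0,0]]])

```text
clock: 23.0
tcp_pos: [0.5475, 0.014, 0.2641]
orientation: [0.706, 0.337, 0.623, -0.005]
wrist_force: [1.5, 0.7, -0.0]
finger_gap: 0.025
```

```bash
python3 -c "
from h import *
st()
im=env.read_camera('scene');a=im[60:260,150:350,::-1];cv2.imwrite('pics/s29.png',cv2.resize(a,None,fx=3,fy=3,interpolation=cv2.INTER_CUBIC))
im=env.read_camera('top');a=im[100:290,165:365,::-1];cv2.imwrite('pics/t29.png',cv2.resize(a,None,fx=3,fy=3,interpolation=cv2.INTER_CUBIC))
"
```

```text
F light axes [ 1.4 -0.9 -0. ] T [-0.09  0.15 -0.12] gap 0.025 clk 23.0 [-0.39  0.14 -0.18  1.19  0.49  0.13]
rel [-214.     5.7  241.7]
[[ 0.47   0.883 -0.003]
 [ 0.002 -0.004 -1.   ]
 [-0.883  0.47  -0.003]]
```

View pics/s29.png

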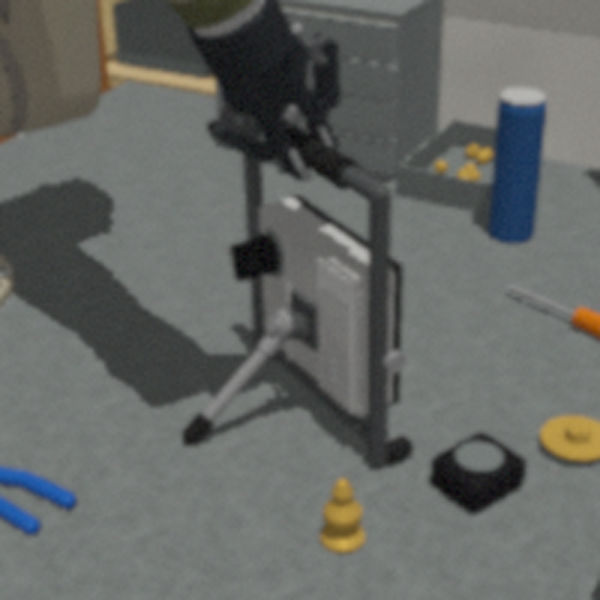

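View pics/t29.png

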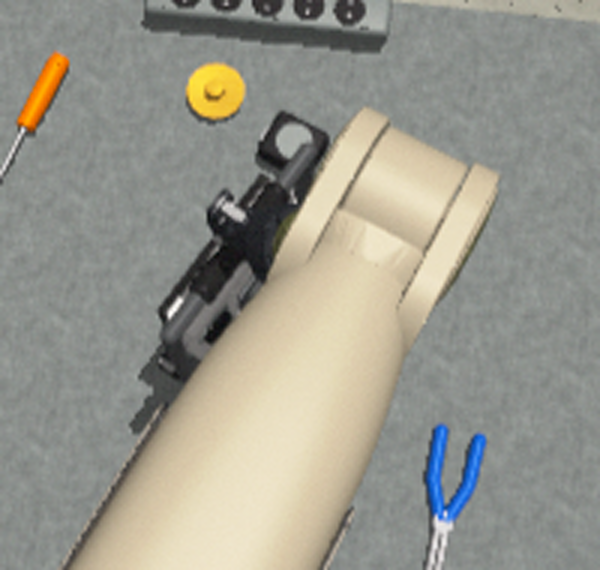

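Call:
drive_tool(plan=[[[0.1,-0.05,0,0,0,0,0],[0.1,-0.05,0,0,0,0,0],[0,0,0,0,0,0,0],[0,0,0,0,0,0,0],[0,0,0,0,0,0,0]]], squeeze=40)

```text
clock: 23.52
tcp_pos: [0.5479, 0.0143, 0.264]
orientation: [0.707, 0.337, 0.622, -0.005]
wrist_force: [-3.2, 0.3, 10.9]
finger_gap: 0.0248
```

Call:
drive_tool(plan=[[[0,0,0,0,0,0,0],[0,0,0,0,0,0,0],[0,0,0,0,0,0,0],[0,0,0,0,0,0,0],[0,0,0,0,0,0,0]]])

```text
clock: 23.93
tcp_pos: [0.5479, 0.0143, 0.264]
orientation: [0.707, 0.337, 0.622, -0.005]
wrist_force: [-3.9, 0.8, 10.2]
finger_gap: 0.0247
```

```bash
python3 -c "
from h import *
st()
im=env.read_camera('scene');a=im[60:260,150:350,::-1];cv2.imwrite('pics/s30.png',cv2.resize(a,None,fx=4,fy=4,interpolation=cv2.INTER_CUBIC)[200:])
f=lambda x,y,l:(onplane('scene',x/4+150,(y+200)/4+60,l)*1000).round(0)
"
```

```text
F light axes [-1.2  3.8 10.2] T [ 0.56 -0.3   0.17] gap 0.0247 clk 23.9333 [-0.39  0.14 -0.19  1.19  0.49  0.13]
rel [-213.6    5.5  241.6]
[[ 0.471  0.882 -0.003]
 [-0.001 -0.003 -1.   ]
 [-0.882  0.471 -0.001]]
```

View pics/s30.png

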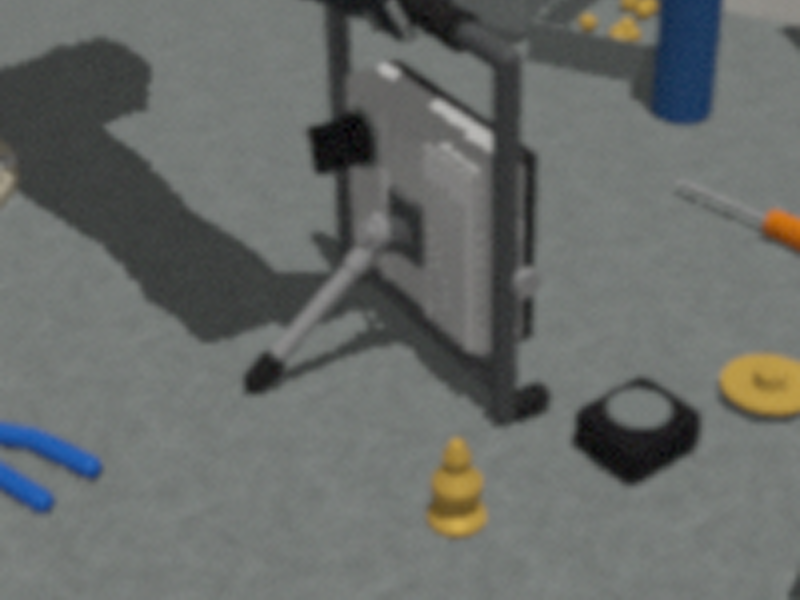

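```bash
python3 -c "
from h import *
print(env.hand_in())"
```

```text
the job is handed in; nothing more can be done
None
```

The light is standing upright on its two toes and the leg. The gripper holds the sleeved handle with 40 N and presses it down with about 10 N. I handed in at about 24 s of the 72 s; no verdict is reported.

- **Switch:** I turned the knob about 69° clockwise. A top view afterwards showed the bar turned roughly 60°, past the click. I did not measure the joint angle itself.
- **Leg:** I pushed it past centre with the closed fingers. The scene view showed its foot within about 4 mm of where the far stop should put it.
- **Moving the light:** I dragged it about 25–30 mm towards the handle side first, so the leg would clear the pliers.
- **Raising:** This did not go quite as planned.
  - At about 72° the toes and handle jammed, with 16 N pushing up on the gripper, and the sleeve slid towards the fingertips.
  - I lifted the light 1–2 cm clear, turned it upright in the air and set it down.
  - It then stood on its own with the gripper open. I moved the fingers about 13 mm deeper onto the sleeve and gripped again.

**Last checks:**
- The finger opening was 25 mm on the 26 mm sleeve.
- The side tube looked vertical to within about 1–2° in a camera measurement taken just before the final grip.
- In the last picture both the visible toe and the leg foot were on the bench. The other toe was hidden in that view.
- One reading disagreed slightly: the leg foot's centre measured about 15 mm high against the nominal 10 mm, which is within what I expect from the camera measurement.
- I saw none of the other things on the bench move; the nut jar was out of view in the later pictures.

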